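Clear the carved panel and open the finish pots

TASK

Get the carved panel ready for finishing: press all four orange snap tabs beside it fully down to lock it, then take the scraper block, wipe every loose wood chip off the panel over its edge into the green catch tray (only with the scraper, never touch the chips with the fingers), and stand the scraper back on its black rubber mat. Then, once the panel is clean and the scraper is back, lift the cap off each finish pot that still has one and set it flat, knob up, in the grey cap tray, one cap per compartment. Leave the other tools on the bench alone.

Things in the scene. Friction and masses are not known exactly. Their poses are not given: they have to be found in the camera images.
- jig: Fixed bench jig with the carved panel. Origin: on the table under the panel's centre. Panel top flat, 60 mm above the table, x -120 to +120 mm, y -105 to +105 mm in this frame (dark carved lines are flush). Plywood side rails 12 mm thick along both y sides, x -248 to +120 mm, tops 80 mm above the table. The +x edge is open, no rail; the -x edge drops into the catch tray
- catch (a point): Centre of the floor of the green catch tray, part of the jig, along the panel's -x edge (the robot's side); same axes as the jig. Inside 120 mm (x) by 210 mm (y), so x -240 to -120 mm in the jig's frame; floor 6 mm above the table, 54 mm below the panel top; end wall 8 mm thick, 65 mm high
- scraper: Scraper block, about 220 g: flat blue block with a rubber sole, 100 mm long (own x), 44 mm wide (own y), 26 mm high, carrying a wooden grip rib 76 mm long (x), 22 mm thick (y), from 26 to 76 mm above the sole, centred. Origin: centre of the sole, z up. Stands on its mat at the start; grip the rib across its 22 mm
- mat: Black rubber mat marking the scraper's place: 110 mm (x) by 210 mm (y), 1 mm thick, look only (what stands on it stands at table height). Origin: its centre, on the table. At the start it may be either of the two places to the robot's right
- captray: Grey cap tray, fixed: outside 110 mm (x) by 210 mm (y), 18 mm high, walls 5 mm, a 5 mm divider at y = 0 makes two equal compartments (100 mm by 97 mm inside, centres at y = +51 and -51 mm), one cap fits flat in each. Floor 5 mm above the table. Origin: centre of its underside
- chip1: Loose pale wood chip 60 mm (x) by 26 mm (y) by 9 mm, about 18 g, lying on the panel. Origin: centre of its underside. May be absent (None): 3 to 6 chips are there
- chip2: Loose pale wood chip 60 mm (x) by 26 mm (y) by 9 mm, about 18 g, lying on the panel. Origin: centre of its underside. May be absent (None): 3 to 6 chips are there
- chip3: Loose pale wood chip 60 mm (x) by 26 mm (y) by 9 mm, about 18 g, lying on the panel. Origin: centre of its underside. May be absent (None): 3 to 6 chips are there
- chip4: Loose pale wood chip 60 mm (x) by 26 mm (y) by 9 mm, about 18 g, lying on the panel. Origin: centre of its underside. May be absent (None): 3 to 6 chips are there
- chip5: Loose pale wood chip 60 mm (x) by 26 mm (y) by 9 mm, about 18 g, lying on the panel. Origin: centre of its underside. May be absent (None): 3 to 6 chips are there
- chip6: Loose pale wood chip 60 mm (x) by 26 mm (y) by 9 mm, about 18 g, lying on the panel. Origin: centre of its underside. May be absent (None): 3 to 6 chips are there
- pot1: Terracotta finish pot, fixed upright, 80 mm outside diameter, 70 mm high, wall 5 mm, open at the top under its cap. Origin: centre of its underside, on the table
- cap1: Loose cap of pot1, about 70 g: black plug (60 mm diameter, 6 mm high) under a red disc (84 mm diameter, 8 mm thick), with a black round knob on top (26 mm diameter, 30 mm high). Origin: centre of the plug's underside, z up; the knob spans z = 14 to 44 mm. On the pot the disc lies on the rim, origin 64 mm above the table. May be absent (None): that pot is open already; 1 or 2 are there
- pot2: White ceramic finish pot, fixed upright, 80 mm outside diameter, 70 mm high, wall 5 mm, open at the top under its cap. Origin: centre of its underside, on the table
- cap2: Loose cap of pot2, about 70 g: black plug (60 mm diameter, 6 mm high) under a red disc (84 mm diameter, 8 mm thick), with a black round knob on top (26 mm diameter, 30 mm high). Origin: centre of the plug's underside, z up; the knob spans z = 14 to 44 mm. On the pot the disc lies on the rim, origin 64 mm above the table. May be absent (None): that pot is open already; 1 or 2 are there
- tab1 (a joint): Orange snap tab, 22 mm square, in a black housing outside the side rail, centred at x = -85, y = -131 mm in the jig's frame. Value: how far it is pressed, 0 = up (top 97 mm above the table), 0.008 m = fully down at its end stop (top 89 mm; housing top 81 mm). Press straight down; takes about 5 N and stays where it is pushed. Engaged beyond 0.006 m
- tab2 (a joint): Orange snap tab, 22 mm square, in a black housing outside the side rail, centred at x = -85, y = 131 mm in the jig's frame. Value: how far it is pressed, 0 = up (top 97 mm above the table), 0.008 m = fully down at its end stop (top 89 mm; housing top 81 mm). Press straight down; takes about 5 N and stays where it is pushed. Engaged beyond 0.006 m
- tab3 (a joint): Orange snap tab, 22 mm square, in a black housing outside the side rail, centred at x = 85, y = -131 mm in the jig's frame. Value: how far it is pressed, 0 = up (top 97 mm above the table), 0.008 m = fully down at its end stop (top 89 mm; housing top 81 mm). Press straight down; takes about 5 N and stays where it is pushed. Engaged beyond 0.006 m
- tab4 (a joint): Orange snap tab, 22 mm square, in a black housing outside the side rail, centred at x = 85, y = 131 mm in the jig's frame. Value: how far it is pressed, 0 = up (top 97 mm above the table), 0.008 m = fully down at its end stop (top 89 mm; housing top 81 mm). Press straight down; takes about 5 N and stays where it is pushed. Engaged beyond 0.006 m
- mallet: Bystander, leave alone. Dark wooden carving mallet lying on the table, 240 mm long, 80 mm head. Origin: underside, under the joint of head and handle
- gouge1: Bystander, leave alone. Gouge lying on the table, wooden handle, 210 mm long, 22 mm thick. Origin: underside, near the ferrule
- gouge2: Bystander, leave alone. Gouge lying on the table, wooden handle, 210 mm long, 22 mm thick. Origin: underside, near the ferrule
- rosette: Bystander, leave alone. Turned wooden rosette, 72 mm diameter, 34 mm high. Origin: centre of its underside
- glue: Bystander, leave alone. Yellow glue bottle, 56 mm diameter, 120 mm high. Origin: centre of its underside
Not all that is in view belongs to the job. Of the things like the scraper, leave any that is purple; of the rest the larger one is meant.

How it is judged:
On the way, in this order (a step that is already met when the one before it is completed fails the run):
1. all four snap tabs are engaged (value of joint each of tab1, tab2, tab3, tab4 above 0.006 m), for 0.2 s.
2. every chip lies down in the green catch tray (x of chip1 in the frame of jig between -0.245 and -0.115 m and y of chip1 in the frame of jig between -0.105 and 0.105 m and z of each of chip1, chip2, chip3, chip4, chip5, chip6 in the frame of jig below 0.05 m and x of chip2 in the frame of jig between -0.245 and -0.115 m and y of chip2 in the frame of jig between -0.105 and 0.105 m and x of chip3 in the frame of jig between -0.245 and -0.115 m and y of chip3 in the frame of jig between -0.105 and 0.105 m and x of chip4 in the frame of jig between -0.245 and -0.115 m and y of chip4 in the frame of jig between -0.105 and 0.105 m and x of chip5 in the frame of jig between -0.245 and -0.115 m and y of chip5 in the frame of jig between -0.105 and 0.105 m and x of chip6 in the frame of jig between -0.245 and -0.115 m and y of chip6 in the frame of jig between -0.105 and 0.105 m), for 0.2 s.
3. the scraper stands released on its mat (x of scraper in the frame of mat between -0.055 and 0.055 m and y of scraper in the frame of mat between -0.105 and 0.105 m and height (world z) of scraper below 0.006 m and angle between scraper's own z axis and vertical below 0.1 rad and linear speed of scraper below 0.02 m/s and contact force between the fingers and scraper below 0.2 N), for 0.2 s.
4. every cap lies flat, knob up, in the cap tray, released (x of cap1 in the frame of captray between -0.055 and 0.055 m and y of cap1 in the frame of captray between -0.105 and 0.105 m and z of each of cap1, cap2 in the frame of captray below 0.013 m and angle between each of cap1, cap2's own z axis and vertical below 0.12 rad and linear speed of each of cap1, cap2 below 0.02 m/s and contact force between the fingers and cap1 below 0.2 N and x of cap2 in the frame of captray between -0.055 and 0.055 m and y of cap2 in the frame of captray between -0.105 and 0.105 m and contact force between the fingers and cap2 below 0.2 N), for 0.2 s.
At the end, for the whole second after the job is handed in: Tabs over 6 mm down; chips in the catch tray (origin inside it, under 50 mm above the table); scraper upright within 0.1 rad at table height, centre over the mat; caps flat in the cap tray within 0.12 rad, origin under 13 mm above its underside (not stacked nor on a wall); all at rest, released (all of step 1 and all of step 2 and all of step 3 and all of step 4); the robot touches nothing.
It fails at once if the fingers touch a chip (over 1 N) (contact force between the fingers and chip1 above 1 N or contact force between the fingers and chip2 above 1 N or contact force between the fingers and chip3 above 1 N or contact force between the fingers and chip4 above 1 N or contact force between the fingers and chip5 above 1 N or contact force between the fingers and chip6 above 1 N).
It fails at once if a bystander is moved by more than 30 mm (distance of any of mallet, gouge1, gouge2, rosette, glue from where it was at the start of the episode above 0.03 m).
Of chip1, chip2, chip3, chip4, chip5, chip6 only 3 to 6 are there at a start; the rules pass over those that are not, and their reading is None.
Of cap1, cap2 only 1 to 2 are there at a start; the rules pass over those that are not, and their reading is None.
At some moment in a run one of scraper, chip1, chip2, chip3, chip4, chip5, chip6 may be knocked a few centimetres aside while the robot is not near it.
It also fails if it takes over 208 s, if anything falls off the work surface, if the arm or the gripper's body presses on something with over 40 N, if the wrist force passes 120 N, or if a joint passes its speed limit or range.

ROBOT

A 7-joint arm with a two-finger parallel gripper is mounted at the origin on the work surface. World frame = base frame: x ahead of the robot, y to its left, z up, the work surface at z = 0. Lengths are in m, angles in rad, forces in N, time in s.
With the tool pointing down it reaches from about 0.425 to 0.875 m from the base axis. Payload 8.4 kg.
Tool frame: the origin (TCP) lies midway between the tips of the shut fingers; the grasp point (between the pads) lies robot.pinch_z behind it (robot.pinch_z is the distance from the TCP to the grasp point, in m); x points along the fingers, y is the direction in which the jaws open and shut, and the axes are right-handed (so a half turn about x gives the same grasp; the last joint's range is limited). The gripper opens to 85 mm and grips with 20 to 120 N. Pads are 22 mm wide; open, the fingers measure 114 mm over their backs; the gripper's body (76 mm by 85 mm) begins 54 mm behind the grasp point. The pads swing forward as they close: fully open they stand 13 mm farther back than shut.
Start: joints at [1.047, 0.333, 0.04, 1.465, -0.013, 1.343, -0.059], TCP at [0.268, -0.592, 0.231] pointing down, gripper open.
Joint ranges: [-2.58, 2.58], [-0.38, 2.09], [-1.3, 1.39], [0.25, 2.4], [-1.5, 4.64], [0.08, 2.09], [-2.65, 2.65]. Speed limits (rad/s): [2.22, 2.22, 2.79, 2.79, 3.14, 3.14, 3.14].

INTERFACE

Orientations are given as a 3x3 rotation matrix whose columns are the frame's x, y, z axes.
In Python, from plant import monitor, optics, robot gives the robot as it stands.
- The arm moves only by the shell command python3 -m jog 'ROWS' [OPENING]. ROWS is JSON, a list of rows, each a list of 4 numbers: the shift along the tool's x, y, z in cm, then the turn about the tool's x in rad. In form: [[dx, dy, dz, turn], ...]. A call has 1 to 5 rows; each row shifts and turns the pose as measured when the row begins, along the tool's axes as they then stand; what a row does not reach is not made up. A row lasts 1/12 s, in which the tool goes at most 41.7 mm and 7.16 degrees, less where a joint would pass 70% of its speed; a pose out of reach is approached as far as the arm can. A call with a gripper value outside its range is refused whole. OPENING is the opening, from -1 (shut) to 1 (fully open), set as the call begins (- or left out, the last holds). The fingers move at their own pace and stop on an object; the grip force is fixed at half the most. Time passes only in rows, so rows that do not move let the fingers close. It gives the time, the measured TCP pose, the force and the opening at its end, in the units of the state.
- monitor.get_state(): the state, without advancing time (a new reading comes with each control period).
- optics.snapshot(name): name is "scene" or "top" or "wrist"; returns the picture (400x640x3 uint8, blue, green, red); there is no depth.
- optics.camera_model(name): a dict with "camera_matrix" (3x3 intrinsics, pixels), "dist_coeffs" ([k1, k2, p1, p2, k3] as OpenCV has them; the pictures are not rectified), "R" (3x3) and "t" (3): a world point X has camera coordinates R X + t. Camera axes: x right, y down, z forward; pixel columns grow to the right and rows downward; lengths in m; the calibration is good to about 2 mm. A picture is of the moment at which its call begins: read the wrist's pose just before it. camera_model takes no time and is no camera call; for the wrist camera it gives the pose at the moment of the call.
- robot.job_done(): hands the job in, once; it reports no verdict.
The state is a dict: "clock": time; "joint_pos": joint angles; "joint_velocities": joint speeds; "joint_efforts": joint torques, N m; "tcp_pos": TCP position; "tcp_rot": TCP orientation; "wrist_force": force on the tool from outside, world axes, zero at the start; "ft_torque": the same for the moment, N m; "grip_width": finger opening in m.
Only numpy, scipy, OpenCV 4.12 (cv2) and the standard library are available. Lean on these libraries where they do the work, as an engineer would, in place of code of your own. Each camera call takes 0.05 s, during which the arm holds its last target.

## Working session

There is one attempt and no reset: what is moved stays moved. The work goes in short steps, Python scripts to look and compute and a shell command to move; the robot and the scene stay as the last step left them, time stands still between calls to the robot, and variables do not carry over. Pictures are saved under pics/ and viewed, and the job is handed in when it is done.

```bash
ls; mkdir -p pics; python3 - <<'E'
from plant import monitor, optics, robot
import cv2
s=monitor.get_state(); print(s, robot.pinch_z)
for n in ["scene","top","wrist"]:
    im=optics.snapshot(n); cv2.imwrite(f"pics/{n}0.png",im); 
    m=optics.camera_model(n); print(n,m)
E
```

```text
pics
{'clock': 0.0, 'joint_pos': array([ 1.04679925,  0.33392107,  0.03989668,  1.46624215, -0.01342083,
        1.3432924 , -0.05849565]), 'joint_velocities': array([-6.65731783e-04, -2.16074612e-03,  1.03090633e-03, -1.07531528e-03,
        1.74403064e-03,  2.76952100e-05,  6.70253462e-04]), 'joint_efforts': array([-9.28135887e-04, -6.58548331e+01,  1.36453148e+00, -4.05569708e+01,
        1.67500880e-02,  1.25477946e-02, -5.48851870e-05]), 'tcp_pos': array([ 0.26767568, -0.59184282,  0.23042925]), 'tcp_rot': array([[-7.44456181e-04,  4.12099932e-01, -9.11138350e-01],
       [ 1.41242420e-03, -9.11137260e-01, -4.12100593e-01],
       [-9.99998725e-01, -1.59370469e-03,  9.62418497e-05]]), 'wrist_force': array([0.54304375, 0.91945912, 0.87528942]), 'ft_torque': array([-0.0096972 ,  0.01099194, -0.0159685 ]), 'grip_width': 0.08534407812699678} 0.0187
scene {'camera_matrix': array([[385.01616743,   0.        , 323.07395195],
       [  0.        , 385.01616743, 200.45655216],
       [  0.        ,   0.        ,   1.        ]]), 'dist_coeffs': array([-0.02761826,  0.        ,  0.        
[... 506 characters left out ...]
[[-0.02263885, -0.99970859,  0.00837928],
       [-0.99043536,  0.0212862 , -0.13632571],
       [ 0.13610762, -0.01138539, -0.99062863]]), 't': array([-0.00679195,  0.49845642,  1.32752182])}
wrist {'camera_matrix': array([[294.44258835,   0.        , 321.06669171],
       [  0.        , 294.44258835, 194.54157813],
       [  0.        ,   0.        ,   1.        ]]), 'dist_coeffs': array([-0.03136236,  0.        ,  0.        ,  0.        ,  0.        ]), 'R': array([[ 4.11440751e-01, -9.11436497e-01,  1.40817453e-04],
       [-8.72841630e-01, -3.93973760e-01,  2.87979452e-01],
       [-2.62419505e-01, -1.18609393e-01, -9.57636578e-01]]), 't': array([-0.64929535, -0.03793259,  0.37817223])}
```

View pics/scene0.png

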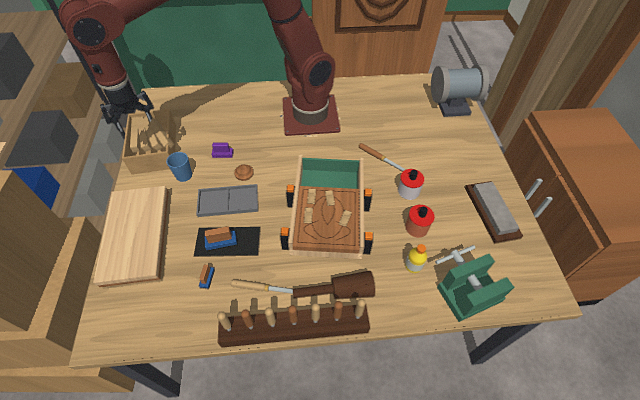

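View pics/top0.png

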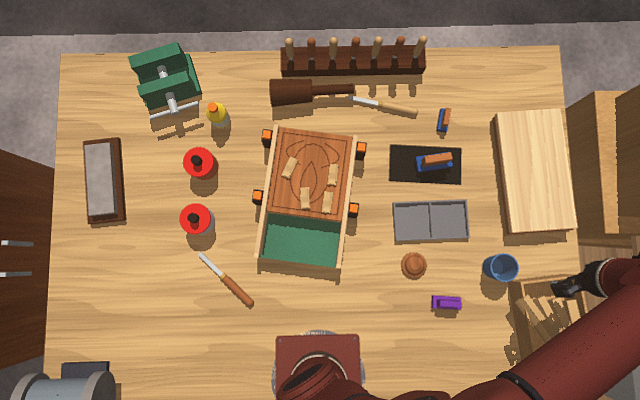

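View pics/wrist0.png

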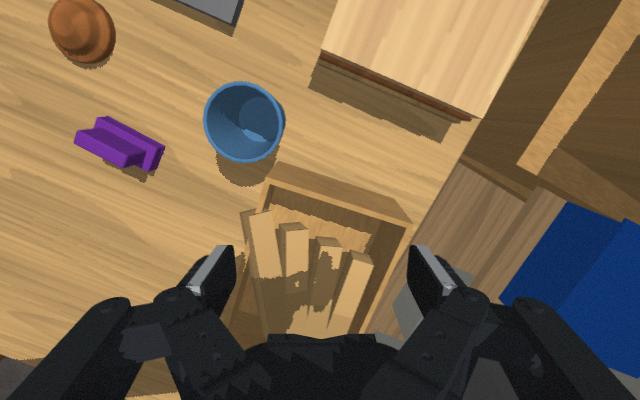

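```bash
cat > h.py <<'E'
import cv2, numpy as np
from plant import monitor, optics, robot
def w(m,px,z):
    p=cv2.undistortPoints(np.array(px,float).reshape(-1,1,2),m["camera_matrix"],m["dist_coeffs"]).reshape(-1,2)
    R,t=m["R"],m["t"]; c=-R.T@t
    d=np.c_[p,np.ones(len(p))]@R
    return c+d*((z-c[2])/d[:,2])[:,None]
def proj(m,X):
    rv=cv2.Rodrigues(m["R"])[0]
    return cv2.projectPoints(np.array(X,float).reshape(-1,1,3),rv,m["t"],m["camera_matrix"],m["dist_coeffs"])[0].reshape(-1,2)
def crop(im,x0,y0,x1,y1,s,name):
    c=cv2.resize(im[y0:y1,x0:x1],None,fx=s,fy=s,interpolation=cv2.INTER_CUBIC)
    cv2.imwrite(name,c)
E
python3 - <<'E'
import cv2
from h import *
im=cv2.imread("pics/top0.png")
crop(im,245,120,375,280,3.75,"pics/c1.png"); crop(im,370,100,490,250,4,"pics/c2.png"); crop(im,170,130,260,320,3,"pics/c3.png")
E
```

```text
(no output)
```

View pics/c1.png

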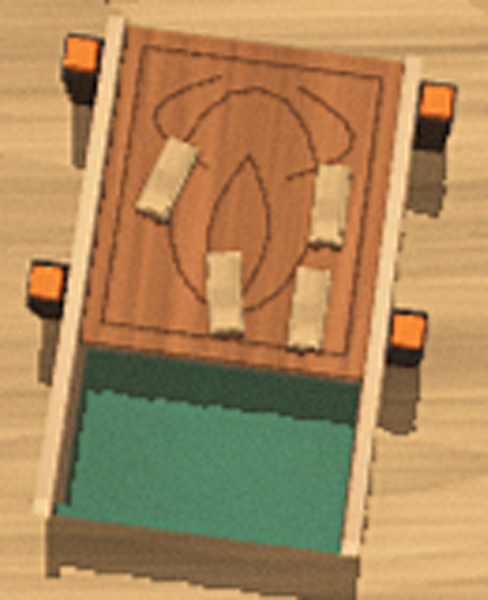

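View pics/c2.png

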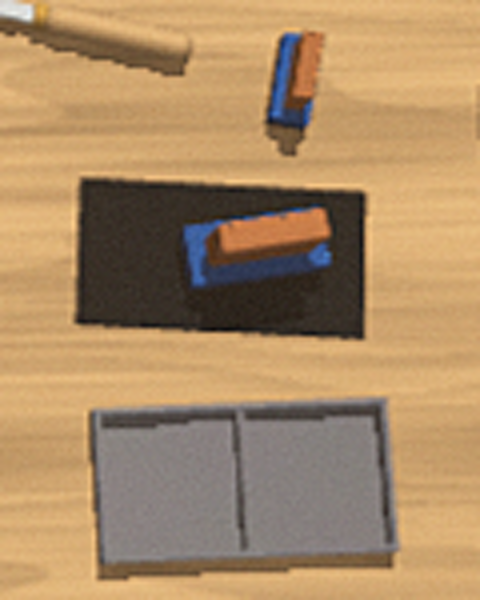

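View pics/c3.png

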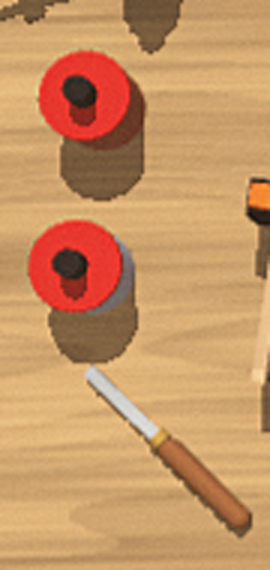

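```bash
python3 - <<'E'
from h import *
np.set_printoptions(precision=4,suppress=True)
m=optics.camera_model("top")
tabs={'t1':(408,330),'t2':(47,283),'t3':(437,100),'t4':(82,53)}
P=w(m,[(245+x/3.75,120+y/3.75) for x,y in tabs.values()],0.097)
print(P)
J=np.array([[-.085,-.131],[-.085,.131],[.085,-.131],[.085,.131]])
a=J-J.mean(0);b=P[:,:2]-P[:,:2].mean(0)
th=np.arctan2((a[:,0]*b[:,1]-a[:,1]*b[:,0]).sum(),(a*b).sum());c=P[:,:2].mean(0)
R=np.array([[np.cos(th),-np.sin(th)],[np.sin(th),np.cos(th)]])
print("jig",c,th,"fit", c+J@R.T)
chips=w(m,[(245+x/3.75,120+y/3.75) for x,y in [(168,178),(330,203),(226,290),(309,307)]],.069)
print("chips jig",(chips[:,:2]-c)@R)
f=lambda L,z:w(m,[(370+x/4,100+y/4) for x,y in L],z)
print("mat",f([(80,180),(364,191),(363,338),(77,323)],0))
print("tray",f([(92,411),(386,398),(398,550),(100,562)],.018))
print("rib",f([(275,230)],.076), "blue corners", f([(184,226),(330,268),(195,287)],.026))
print("small", f([(280,35),(320,35),(270,125)],.03))
print("caps",w(m,[(170+x/3,130+y/3) for x,y in [(84,95),(75,265)]],.078))
print("caps knob top",w(m,[(170+x/3,130+y/3) for x,y in [(79,91),(69,263)]],.108))
m=optics.camera_model("wrist");s=monitor.get_state();print("cam in tool", (s['tcp_rot'].T@(-m["R"].T@m["t"]-s['tcp_pos'])), s['tcp_rot'].T@m["R"].T)
E
```

```text
[[ 0.4547 -0.1047  0.097 ]
 [ 0.4941  0.1525  0.097 ]
 [ 0.6223 -0.1311  0.097 ]
 [ 0.6626  0.1263  0.097 ]]
jig [0.5585 0.0108] -0.15427498778798673 fit [[ 0.4543 -0.1056]
 [ 0.4946  0.1533]
 [ 0.6223 -0.1318]
 [ 0.6626  0.1271]]
chips jig [[ 0.0071  0.0575]
 [ 0.0044 -0.0633]
 [-0.0698  0.0038]
 [-0.0742 -0.0579]]
mat [[ 0.6489 -0.2245  0.    ]
 [ 0.6362 -0.4323  0.    ]
 [ 0.5273 -0.4249  0.    ]
 [ 0.5428 -0.2179  0.    ]]
tray [[ 0.4761 -0.2231  0.018 ]
 [ 0.4809 -0.4331  0.018 ]
 [ 0.3728 -0.4346  0.018 ]
 [ 0.3689 -0.2241  0.018 ]]
rib [[ 0.5923 -0.3455  0.076 ]] blue corners [[ 0.6073 -0.2935  0.026 ]
 [ 0.5744 -0.3965  0.026 ]
 [ 0.5627 -0.2992  0.026 ]]
small [[ 0.7461 -0.3692  0.03  ]
 [ 0.7455 -0.3982  0.03  ]
 [ 0.6793 -0.3583  0.03  ]]
caps [[0.5939 0.3174 0.078 ]
 [0.4381 0.3236 0.078 ]]
caps knob top [[0.5912 0.3145 0.108 ]
 [0.4371 0.3214 0.108 ]]
cam in tool [-0.1425 -0.0005 -0.0721] [[-0.0014 -0.2879  0.9577]
 [ 1.     -0.0011  0.0011]
 [ 0.0007  0.9577  0.2879]]
```

Candidates for the scraper in top view: purple block (447,303), which I leave; small blue block (444,120); and large blue block on the mat (435,160). I choose the large blue one on the mat, since it's clearly larger in crop c2. Both pots (200,163) and (196,219) carry red caps. There are 4 chips, and the tabs are at (267,134), (362,147), (257,195), (354,208).

Tabs come first, so I turn the tool to align its y with world x and shut the fingers.

```bash
python3 -m jog '[[0,0,0,-0.12],[0,0,0,-0.12],[0,0,0,-0.12],[0,0,0,-0.12],[0,0,0,-0.12]]' -1; python3 -m jog '[[0,0,0,-0.12],[0,0,0,-0.12],[0,0,0,-0.12],[0,0,0,-0.12],[0,0,0,-0.066]]'
cat > d.py <<'E'
# usage: python3 d.py x y z [yaw]  -> remaining shift in tool axes (cm), turn
import sys; from h import *
s=monitor.get_state();R=s['tcp_rot'];p=s['tcp_pos'];a=np.arctan2(R[1,1],R[0,1])
t=[float(v) for v in sys.argv[1:]]
print("t%.1f"%s['clock'],"tcp",p.round(4),"yaw %.3f"%a,"tilt",np.round(R[:2,0],3),"F",s['wrist_force'].round(1),"g %.4f"%s['grip_width'],"j",s['joint_pos'].round(2))
if len(t)>2: print("shift cm",(R.T@(np.array(t[:3])-p)*100).round(2), "turn", round(a-t[3],3) if len(t)>3 else '')
E
python3 d.py .4545 -.105 .13 0
```

```text
clock: 0.57
tcp_pos: [0.2675, -0.5909, 0.2285]
tcp_rot: [[-0.003, 0.864, -0.503], [0.004, -0.503, -0.864], [-1.0, -0.004, -0.002]]
wrist_force: [0.2, 0.1, -0.0]
grip_width: 0.0257
clock: 0.98
tcp_pos: [0.267, -0.5901, 0.2265]
tcp_rot: [[-0.004, 0.999, 0.046], [0.007, 0.046, -0.999], [-1.0, -0.004, -0.008]]
wrist_force: [0.5, 0.1, 0.1]
grip_width: 0.0003
t1.0 tcp [ 0.267  -0.5901  0.2265] yaw 0.046 tilt [-0.004  0.007] F [0.5 0.1 0.1] g 0.0003 j [ 1.18  0.34 -0.13  1.46  0.04  1.35  1.09]
shift cm [  9.93  21.   -47.52] turn 0.046
```

```bash
python3 -m jog '[[0,1.6,-3.7,0.046],[0,1.6,-3.7,0],[0,1.6,-3.7,0],[0,1.6,-3.7,0],[0,1.6,-3.7,0]]' >/dev/null; python3 -m jog '[[0,1.6,-3.7,0],[0,1.6,-3.7,0],[0,1.6,-3.7,0],[0,1.6,-3.7,0],[0,0,0,0]]'>/dev/null
python3 d.py .4545 -.105 .13 0
```

```text
t1.8 tcp [ 0.4083 -0.2442  0.2233] yaw -0.002 tilt [-0.01  0.01] F [1.4 0.1 0.8] g -0.0002 j [ 0.84  0.01 -0.39  1.86  0.    1.29  0.45]
shift cm [  9.42   4.69 -13.84] turn -0.002
```

```bash
python3 -m jog '[[1,1.1,-3.4,0],[1.5,1.1,-3.4,0],[1.5,1.1,-3.4,0],[1.5,1.1,-3,0],[0,0,0,0]]'>/dev/null
python3 d.py .4545 -.105 .11 0
```

```text
t2.2 tcp [ 0.4527 -0.1093  0.1688] yaw -0.001 tilt [-0.006  0.007] F [-0.6 -0.1 -0.2] g 0.0001 j [ 0.68  0.04 -0.54  1.95  0.02  1.17  0.13]
shift cm [ 5.88  0.22 -0.39] turn -0.001
```

```bash
python3 -m jog '[[2,0.2,-0.4,0],[1.5,0,0,0],[0,0,0,0]]'>/dev/null
python3 d.py .4545 -.105 .11 0; python3 - <<'E'
from h import *
cv2.imwrite("pics/w1.png",optics.snapshot("wrist"))
E
```

```text
t2.5 tcp [ 0.455  -0.1024  0.1324] yaw 0.005 tilt [-0.006  0.007] F [-1.4 -0.5 -0.1] g 0.0000 j [ 0.67  0.08 -0.55  1.99  0.04  1.09  0.1 ]
shift cm [ 2.24 -0.04  0.27] turn 0.005
```

View pics/w1.png

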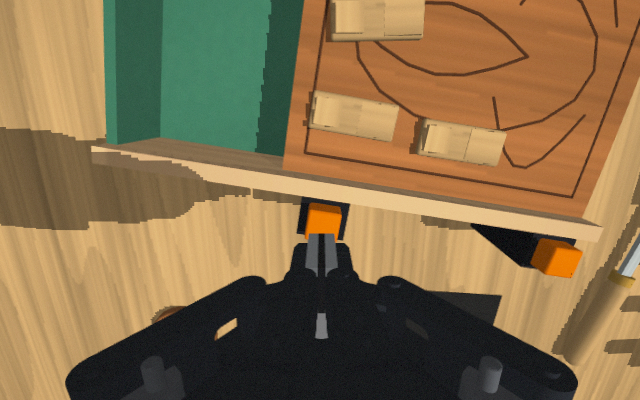

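The wrist view shows tab1 (323,222) just ahead of the shut fingertips (322,245), aligned in x. Pressing it.

```bash
python3 -m jog '[[1.5,0,0.25,0],[1,0,0,0],[0.8,0,0,0],[0.8,0,0,0],[0.8,0,0,0]]';python3 d.py .4545 -.105 .087 0
```

```text
clock: 2.95
tcp_pos: [0.4581, -0.1068, 0.0879]
tcp_rot: [[0.0, 1.0, 0.002], [0.004, 0.002, -1.0], [-1.0, 0.0, -0.004]]
wrist_force: [-29.8, 8.0, 122.7]
grip_width: -0.0
t3.0 tcp [ 0.4581 -0.1068  0.0879] yaw 0.002 tilt [0.    0.004] F [-29.8   8.  122.7] g -0.0000 j [ 0.66  0.14 -0.55  2.03  0.08  0.99  0.07]
shift cm [ 0.09 -0.36 -0.18] turn 0.002
```

```bash
python3 -m jog '[[-0.5,0,0,0],[-1.5,0,0,0],[-1.5,0,0,0],[0,0,0,0]]';python3 d.py .622 -.1315 .112 0; python3 - <<'E'
from h import *
cv2.imwrite("pics/w2.png",optics.snapshot("wrist"))
E
```

```text
clock: 3.28
tcp_pos: [0.4588, -0.1071, 0.1247]
tcp_rot: [[0.0, 1.0, 0.002], [0.004, 0.002, -1.0], [-1.0, 0.001, -0.004]]
wrist_force: [0.0, -0.5, -0.9]
grip_width: 0.0
t3.3 tcp [ 0.4588 -0.1071  0.1247] yaw 0.002 tilt [0.    0.004] F [ 0.  -0.5 -0.9] g 0.0000 j [ 0.67  0.1  -0.55  1.99  0.05  1.07  0.1 ]
shift cm [ 1.27 16.32  2.47] turn 0.002
```

View pics/w2.png

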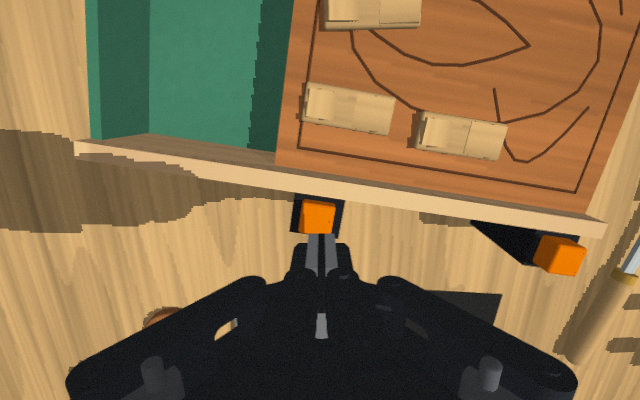

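Tab1 (318,216) now sits low in its housing. The press peaked at about 123 N, which is over the 120 N limit in the rules. The other tabs get much finer steps. Next is tab3.

```bash
python3 -m jog '[[0,3.5,0.5,0],[0,3.5,0.5,0],[0,3.5,0.5,0],[0,3.5,0.5,0],[0,1.5,0.3,0]]'>/dev/null;python3 -m jog '[[0,0.5,0,0],[0,0,0,0]]' >/dev/null; python3 d.py .622 -.1315 .112 0
```

```text
t3.9 tcp [ 0.6205 -0.1326  0.1147] yaw -0.003 tilt [-0.008  0.002] F [-0.3 -0.7 -0.7] g -0.0001 j [ 0.54  0.44 -0.51  1.61  0.23  1.16 -0.03]
shift cm [ 0.27  0.16 -0.11] turn -0.003
```

```bash
python3 -m jog '[[1,0.15,-0.1,0],[0,0,0,0]]' >/dev/null; python3 d.py .622 -.1315 .092 0;  python3 -m jog '[[0.5,0,0,0],[0.3,0,0,0]]'; python3 -m jog '[[0.3,0,0,0]]'
```

```text
t4.1 tcp [ 0.6202 -0.1311  0.1024] yaw -0.002 tilt [-0.01   0.003] F [-2.3  0.6 -1.1] g 0.0000 j [ 0.54  0.45 -0.51  1.62  0.24  1.14 -0.04]
shift cm [1.04 0.2  0.04] turn -0.002
clock: 4.25
tcp_pos: [0.6192, -0.1309, 0.0945]
tcp_rot: [[-0.009, 1.0, -0.002], [0.002, -0.002, -1.0], [-1.0, -0.009, -0.002]]
wrist_force: [1.4, 0.2, 4.7]
grip_width: 0.0
clock: 4.33
tcp_pos: [0.6192, -0.1309, 0.0921]
tcp_rot: [[-0.008, 1.0, -0.002], [0.001, -0.002, -1.0], [-1.0, -0.008, -0.001]]
wrist_force: [0.5, 0.8, 6.9]
grip_width: 0.0
```

```bash
python3 -m jog '[[0.2,0,0,0]]'; python3 -m jog '[[0.1,0,0,0]]'
```

```text
clock: 4.42
tcp_pos: [0.6192, -0.1309, 0.0905]
tcp_rot: [[-0.006, 1.0, -0.002], [0.001, -0.002, -1.0], [-1.0, -0.006, -0.001]]
wrist_force: [-0.6, 0.4, 5.2]
grip_width: -0.0
clock: 4.5
tcp_pos: [0.6192, -0.1309, 0.0901]
tcp_rot: [[-0.005, 1.0, -0.002], [0.0, -0.002, -1.0], [-1.0, -0.005, -0.0]]
wrist_force: [-0.0, -0.5, 4.2]
grip_width: 0.0001
```

```bash
python3 -m jog '[[0.1,0,0,0]]'|grep -E "pos|force"; python3 -m jog '[[0.1,0,0,0]]'|grep -E "pos|force"
```

```text
tcp_pos: [0.6192, -0.1309, 0.0896]
wrist_force: [-0.8, 0.7, 4.4]
tcp_pos: [0.6193, -0.1309, 0.0891]
wrist_force: [-2.6, 0.9, 12.8]
```

End stop reached at 13 N. Now tab4.

```bash
python3 -m jog '[[-1,0,0,0],[-2,0.5,-3,0],[0,0.7,-4,0],[0,0.7,-4,0],[0,0.7,-4,0]]'>/dev/null;python3 -m jog '[[0,0.7,-4,0],[0,0.7,-4,0],[0,0.7,-2.5,0],[0,0,0,0]]' >/dev/null; python3 d.py .6625 .1268 .102 0
```

```text
t5.4 tcp [0.666  0.127  0.1197] yaw -0.015 tilt [-0.011 -0.003] F [-0.5 -0.1  0.5] g 0.0003 j [ 0.15  0.54 -0.57  1.48  0.3   1.22 -0.47]
shift cm [ 1.77 -0.33  0.01] turn -0.015
```

```bash
python3 -m jog '[[1,-0.35,0,0],[0.7,0,0,0],[0,0,0,0]]' >/dev/null; python3 d.py .6625 .1268 .092 0;  python3 -m jog '[[0.5,0,0,0],[0.3,0,0,0]]'|grep -E "pos|force"; python3 -m jog '[[0.2,0,0,0]]'|grep -E "pos|force"
```

```text
t5.7 tcp [0.6609 0.1279 0.101 ] yaw -0.012 tilt [-0.013 -0.004] F [-0.5 -0.6 -1.2] g -0.0002 j [ 0.15  0.54 -0.57  1.51  0.3   1.19 -0.48]
shift cm [0.9  0.17 0.11] turn -0.012
tcp_pos: [0.661, 0.1255, 0.0927]
wrist_force: [-1.7, 4.1, 5.5]
tcp_pos: [0.6611, 0.1252, 0.0908]
wrist_force: [-1.3, 3.0, 4.5]
```

```bash
for i in 1; do python3 -m jog '[[0.1,0,0,0]]'|grep -E "pos|force"; python3 -m jog '[[0.1,0,0,0]]'|grep -E "pos|force"; done
```

```text
tcp_pos: [0.6612, 0.125, 0.09]
wrist_force: [-0.9, 2.6, 4.9]
tcp_pos: [0.6612, 0.125, 0.0893]
wrist_force: [-1.9, 2.9, 4.2]
```

```bash
python3 -m jog '[[0.05,0,0,0]]'|grep -E "pos|force"; python3 -m jog '[[-1,0,0,0],[-2,-3,0,0],[0,-4,-0.8,0],[0,-4,-0.8,0],[0,-4,-0.6,0]]'>/dev/null;python3 -m jog '[[0,-1.3,-0.3,0],[0,0,0,0]]' >/dev/null; python3 d.py .495 .153 .102 0
```

```text
tcp_pos: [0.6612, 0.125, 0.0892]
wrist_force: [-1.9, 3.6, 5.9]
t6.8 tcp [0.4942 0.1453 0.121 ] yaw -0.028 tilt [-0.014 -0.01 ] F [1.1 0.4 0.1] g -0.0000 j [ 0.22  0.22 -0.66  1.88  0.16  1.1  -0.53]
shift cm [ 1.89  0.08 -0.79] turn -0.028
```

```bash
python3 -m jog '[[1,0,-0.8,-0.028],[0.8,0,0,0],[0,0,0,0]]' >/dev/null; python3 d.py .495 .153 .092 0;  python3 -m jog '[[0.4,0,-0.1,0],[0.3,0,0,0]]'|grep -E "pos|force"; python3 -m jog '[[0.2,0,0,0]]'|grep -E "pos|force"
```

```text
t7.0 tcp [0.4967 0.1515 0.1029] yaw 0.001 tilt [-0.01  -0.013] F [-0.3 -0.7 -1. ] g 0.0004 j [ 0.2   0.25 -0.66  1.89  0.19  1.07 -0.54]
shift cm [ 1.09 -0.16 -0.17] turn 0.001
tcp_pos: [0.4982, 0.1523, 0.0947]
wrist_force: [-3.6, 0.6, 6.0]
tcp_pos: [0.4982, 0.1523, 0.0921]
wrist_force: [-3.9, -0.2, 5.2]
```

```bash
python3 -m jog '[[0.2,0,0,0]]'|grep -E "pos|force"; python3 -m jog '[[0.1,0,0,0]]'|grep -E "pos|force"; python3 -m jog '[[0.05,0,0,0]]'|grep -E "pos|force"
```

```text
tcp_pos: [0.4982, 0.1524, 0.0897]
wrist_force: [-3.5, 0.2, 5.7]
tcp_pos: [0.4983, 0.1524, 0.0889]
wrist_force: [-9.6, -3.5, 26.7]
tcp_pos: [0.4983, 0.1524, 0.089]
wrist_force: [-8.7, -2.7, 17.2]
```

All four are down. Now to the scraper.

```bash
python3 -m jog '[[-2,0,0,0],[-4,0,0,0],[-4,0,2,0],[-3,1,4,0],[0,1,4,-0.05]]' 1 >/dev/null;python3 -m jog '[[0,1,4,-0.05],[0,1,4,0],[0,1,4,0],[0,1,4,0],[0,1,4,0]]' >/dev/null;python3 -m jog '[[0,1,4,0],[0,1,4,0],[0,1,4,0],[0,0,4,0],[0,0,0,0]]' >/dev/null; python3 d.py .591 -.345 .2 0.12; python3 - <<'E'
from h import *
cv2.imwrite("pics/w3.png",optics.snapshot("wrist"))
cv2.imwrite("pics/top3.png",optics.snapshot("top"))
E
```

```text
t8.8 tcp [ 0.6383 -0.301   0.2172] yaw 0.106 tilt [-0.017 -0.016] F [-1.3 -1.3 -0.4] g 0.0854 j [ 0.64  0.49 -0.4   1.3   0.21  1.4   0.35]
shift cm [ 1.88 -5.14  3.85] turn -0.014
```

View pics/w3.png

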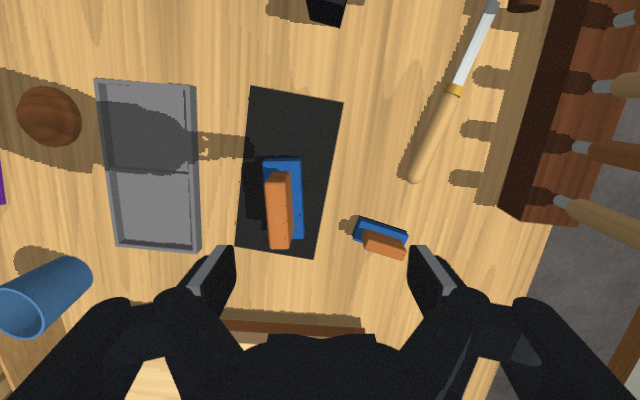

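View pics/top3.png

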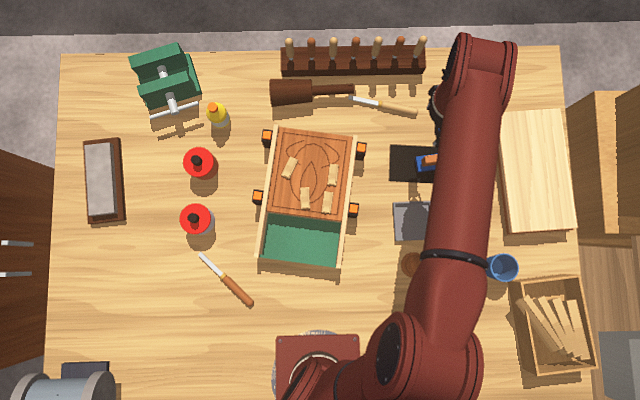

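```bash
python3 - <<'E'
from h import *
im=cv2.imread("pics/w3.png")
crop(im,240,140,330,270,4.5,"pics/c4.png")
E
```

```text
(no output)
```

View pics/c4.png

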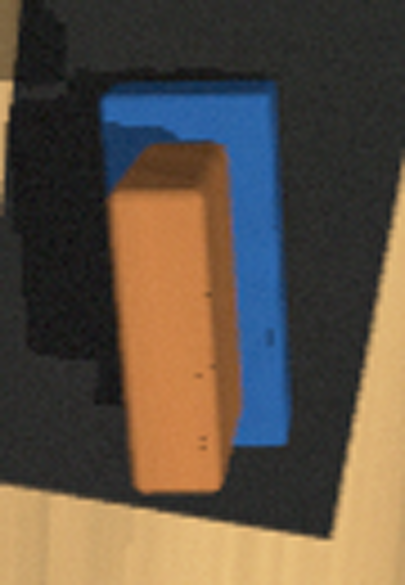

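```bash
python3 - <<'E'
from h import *
np.set_printoptions(precision=4,suppress=True)
m=optics.camera_model("wrist")
P=w(m,[(240+x/4.5,140+y/4.5) for x,y in [(115,192),(207,192),(220,490),(135,492)]],.076)
print(P, P.mean(0)); e=P[0]+P[1]-P[2]-P[3]; print(np.arctan2(e[1],e[0])-np.pi/2)
B=w(m,[(240+x/4.5,140+y/4.5) for x,y in [(103,96),(273,95),(290,443)]],.026); print(B,(B[0]+B[2])/2)
M=w(m,[(251,86),(343,102),(315,259),(235,247)],0); print(M,M.mean(0))
T=w(m,[(95,79),(192,86),(201,252),(118,246)],0.018); print(T,T.mean(0))
E
```

```text
[[ 0.5807 -0.3012  0.076 ]
 [ 0.6011 -0.2988  0.076 ]
 [ 0.6097 -0.3719  0.076 ]
 [ 0.5895 -0.3749  0.076 ]] [ 0.5952 -0.3367  0.076 ]
0.11795845633546964
[[ 0.5671 -0.2907  0.026 ]
 [ 0.6104 -0.2855  0.026 ]
 [ 0.6239 -0.3821  0.026 ]] [ 0.5955 -0.3364  0.026 ]
[[ 0.5434 -0.2095  0.    ]
 [ 0.6514 -0.2155 -0.    ]
 [ 0.6406 -0.4242  0.    ]
 [ 0.53   -0.4192  0.    ]] [ 0.5914 -0.3171 -0.    ]
[[ 0.3717 -0.2199  0.018 ]
 [ 0.4823 -0.2167  0.018 ]
 [ 0.4904 -0.4221  0.018 ]
 [ 0.3789 -0.4276  0.018 ]] [ 0.4308 -0.3216  0.018 ]
```

```bash
python3 -m jog '[[2,-2.4,2,-0.014],[2,-2.2,1.8,0],[0,0,0,0]]' >/dev/null; python3 d.py .593 -.341 .034 0.118
```

```text
t9.1 tcp [ 0.5996 -0.3332  0.1768] yaw 0.133 tilt [-0.014 -0.009] F [-0.5 -1.4 -0.6] g 0.0855 j [ 0.72  0.47 -0.4   1.41  0.2   1.3   0.44]
shift cm [14.29 -0.54  0.58] turn 0.015
```

```bash
python3 -m jog '[[3,-0.5,0.5,0.015],[3,0,0,0],[2,0,0,0],[0,0,0,0]]' >/dev/null; python3 d.py .593 -.341 .034 0.118; python3 - <<'E'
from h import *
cv2.imwrite("pics/w4.png",optics.snapshot("wrist"))
E
```

```text
t9.4 tcp [ 0.5943 -0.3377  0.0948] yaw 0.119 tilt [-0.012 -0.01 ] F [-0.3  0.4  0.7] g 0.0856 j [ 0.72  0.53 -0.38  1.5   0.22  1.16  0.41]
shift cm [ 6.09 -0.09  0.27] turn 0.001
```

View pics/w4.png

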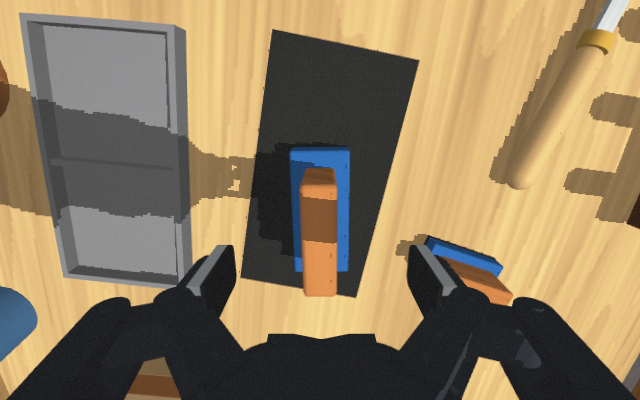

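```bash
python3 - <<'E'
from h import *
m=optics.camera_model("wrist")
P=w(m,[(302,184),(338,184),(336,297),(304,295)],.076)
print(P.round(4), P.mean(0).round(4)); 
print(w(m,[(420,250),(428,238),(512,295)],.026).round(3))
E
```

```text
[[ 0.5794 -0.3089  0.076 ]
 [ 0.5999 -0.3064  0.076 ]
 [ 0.6089 -0.3822  0.076 ]
 [ 0.5881 -0.3833  0.076 ]] [ 0.5941 -0.3452  0.076 ]
[[ 0.677 -0.366  0.026]
 [ 0.681 -0.355  0.026]
 [ 0.765 -0.399  0.026]]
```

```bash
python3 -m jog '[[2,-0.1,0.6,0],[2,0,0,0],[1.5,0,0,0],[0.5,0,0,0],[0,0,0,0]]' >/dev/null; python3 d.py .594 -.344 .034 0.118
```

```text
t9.9 tcp [ 0.6012 -0.3416  0.0435] yaw 0.124 tilt [ 0.    -0.013] F [-0.2  0.4  0.4] g 0.0857 j [ 0.72  0.59 -0.37  1.53  0.25  1.06  0.41]
shift cm [ 0.96 -0.74  0.14] turn 0.006
```

```bash
python3 -m jog '[[0.8,-0.7,0.1,0],[0,0,0,0]]' >/dev/null; python3 d.py .594 -.344 .034 0.118;python3 -m jog '[[0,0,0,0],[0,0,0,0],[0,0,0,0],[0,0,0,0],[0,0,0,0]]' -1; python3 -m jog '[[0,0,0,0],[0,0,0,0],[0,0,0,0],[0,0,0,0],[0,0,0,0]]'; python3 d.py
```

```text
t10.1 tcp [ 0.5953 -0.3433  0.0371] yaw 0.126 tilt [ 0.002 -0.014] F [-0.5  0.3 -0. ] g 0.0853 j [ 0.72  0.58 -0.37  1.55  0.25  1.05  0.41]
shift cm [ 0.31 -0.14  0.05] turn 0.008
clock: 10.48
tcp_pos: [0.5965, -0.3443, 0.0406]
tcp_rot: [[0.006, 0.992, 0.125], [-0.016, 0.125, -0.992], [-1.0, 0.004, 0.017]]
wrist_force: [-1.6, -0.0, 0.2]
grip_width: 0.0254
clock: 10.9
tcp_pos: [0.5961, -0.3441, 0.0402]
tcp_rot: [[0.005, 0.992, 0.125], [-0.016, 0.125, -0.992], [-1.0, 0.003, 0.016]]
wrist_force: [-0.2, 0.4, 0.9]
grip_width: 0.0214
t10.9 tcp [ 0.5961 -0.3441  0.0402] yaw 0.125 tilt [ 0.005 -0.016] F [-0.2  0.4  0.9] g 0.0214 j [ 0.72  0.58 -0.37  1.55  0.25  1.05  0.41]
```

Scraper gripped (21 mm opening, sole 40 mm below TCP). Lift, turn and carry it to the far side of the panel.

```bash
python3 -m jog '[[-3,0,0,0],[-4,0,0,0],[-4,0,0,0],[-2,0,0,0],[0,0,0,0]]' >/dev/null;python3 -m jog '[[0,0,0,0.07],[0,0,0,0.07],[0,0,0,0.07],[0,0,0,0.069],[0,0,0,0]]' >/dev/null;  python3 d.py .657 .026 .16 -.154
```

```text
t11.7 tcp [ 0.5927 -0.3402  0.1678] yaw -0.165 tilt [-0.003 -0.011] F [ 0.3 -0.  -2.8] g 0.0213 j [ 0.7   0.46 -0.34  1.44  0.17  1.27  0.17]
shift cm [  0.38   0.32 -37.19] turn -0.011
```

```bash
python3 -m jog '[[0,0,-3.5,0],[0,0,-3.8,0],[0,0,-3.8,0],[0,0,-3.8,0],[0,0,-3.8,0]]' >/dev/null;python3 -m jog '[[0,0,-3.8,0],[0,0,-3.8,0],[0,0,-3.8,0],[0,0,-3.8,-0.011],[0,0,0,0]]' >/dev/null;  python3 d.py .657 .026 .12 -.154; python3 - <<'E'
from h import *
cv2.imwrite("pics/top5.png",optics.snapshot("top"))
cv2.imwrite("pics/s5.png",optics.snapshot("scene"))
E
```

```text
t12.6 tcp [0.642  0.0044 0.1495] yaw -0.138 tilt [-0.017 -0.009] F [ 0.1  2.1 -2.3] g 0.0214 j [ 0.29  0.43 -0.48  1.55  0.21  1.24 -0.37]
shift cm [ 2.91  1.24 -2.38] turn 0.016
```

View pics/s5.png

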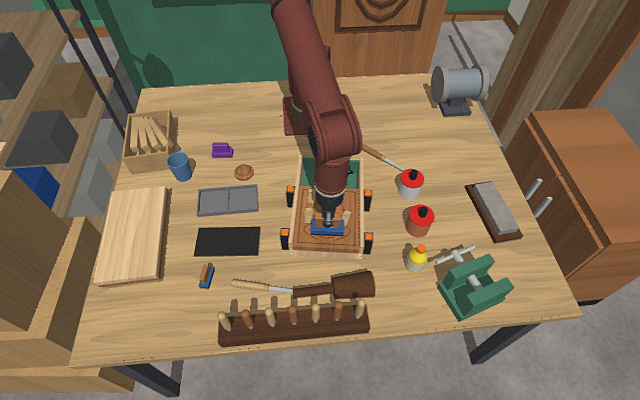

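View pics/top5.png

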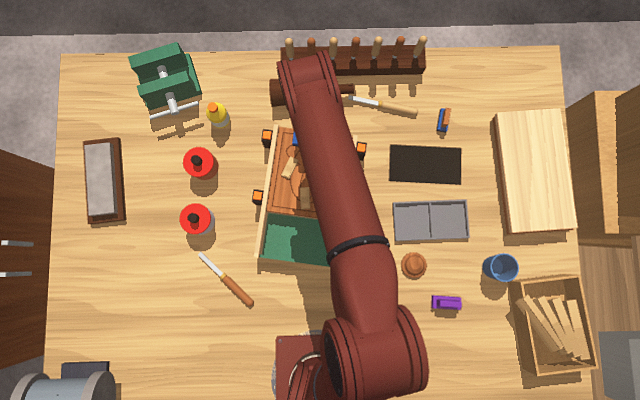

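```bash
python3 -m jog '[[0,1.2,-2.4,0.016],[1,0,0,0],[0,0,0,0]]' >/dev/null;  python3 d.py .657 .026 .103 -.154
```

```text
t12.9 tcp [0.6568 0.0131 0.1361] yaw -0.163 tilt [-0.02  -0.017] F [-0.7 -1.5 -3.9] g 0.0215 j [ 0.25  0.47 -0.47  1.52  0.23  1.23 -0.42]
shift cm [ 3.29 -0.13 -1.35] turn -0.009
```

```bash
python3 -m jog '[[0,0,-1.3,-0.009],[1.5,0,0,0],[0.8,0,0,0],[0,0,0,0]]' >/dev/null;  python3 d.py .657 .026 .103 -.154
```

```text
t13.2 tcp [0.6587 0.0235 0.1119] yaw -0.154 tilt [-0.02  -0.018] F [-0.6  0.1 -2.3] g 0.0211 j [ 0.24  0.49 -0.47  1.54  0.25  1.19 -0.43]
shift cm [ 0.89 -0.19 -0.24] turn 0.0
```

```bash
python3 -m jog '[[0.8,0,-0.2,0],[0,0,0,0]]' |grep -E "pos|force"; python3 -m jog '[[0.15,0,0,0]]' |grep -E "pos|force"; python3 d.py .657 .026 .1015 -.154
```

```text
tcp_pos: [0.6588, 0.0246, 0.1035]
wrist_force: [-1.0, 0.2, -2.5]
tcp_pos: [0.6591, 0.0245, 0.1026]
wrist_force: [-0.1, -0.1, -2.1]
t13.5 tcp [0.6591 0.0245 0.1026] yaw -0.154 tilt [-0.02  -0.018] F [-0.1 -0.1 -2.1] g 0.0216 j [ 0.23  0.5  -0.47  1.55  0.25  1.18 -0.44]
shift cm [ 0.11 -0.23 -0.12] turn -0.0
```

```bash
python3 -m jog '[[0.05,-1.5,0,0],[0,-1.5,0,0],[0,-1.5,0,0]]' |grep -E "force"; python3 d.py .5585 .0108 .102 -.154
```

```text
wrist_force: [-1.0, -0.1, -2.8]
t13.8 tcp [0.6159 0.0304 0.1028] yaw -0.156 tilt [-0.018 -0.018] F [-1.  -0.1 -2.8] g 0.0214 j [ 0.25  0.42 -0.48  1.66  0.23  1.14 -0.45]
shift cm [ 0.22 -5.36  2.83] turn -0.002
```

```bash
python3 -m jog '[[0.05,-1.8,0,0],[0.02,-1.8,0,0],[0.02,-1.8,0,0],[0.02,-1.8,0,0]]' |grep -E "force"; python3 d.py .5585 .0108 .102 -.154
```

```text
wrist_force: [1.1, 0.1, -2.6]
t14.1 tcp [0.5433 0.0416 0.1044] yaw -0.158 tilt [-0.014 -0.018] F [ 1.1  0.1 -2.6] g 0.0211 j [ 0.28  0.28 -0.52  1.84  0.17  1.08 -0.46]
shift cm [0.27 1.98 2.8 ] turn -0.004
```

```bash
python3 -m jog '[[0.2,-1.5,0,0],[0.1,-1.5,0,0],[0.1,-1.5,0,0]]' |grep -E "force"; python3 d.py .5585 .0108 .102 -.154;python3 - <<'E'
from h import *
cv2.imwrite("pics/w6.png",optics.snapshot("wrist"))
E
```

```text
wrist_force: [1.1, 0.9, -1.0]
t14.3 tcp [0.4975 0.0489 0.1028] yaw -0.157 tilt [-0.009 -0.019] F [ 1.1  0.9 -1. ] g 0.0213 j [ 0.29  0.19 -0.54  1.94  0.13  1.05 -0.46]
shift cm [0.09 6.62 2.81] turn -0.003
```

View pics/w6.png

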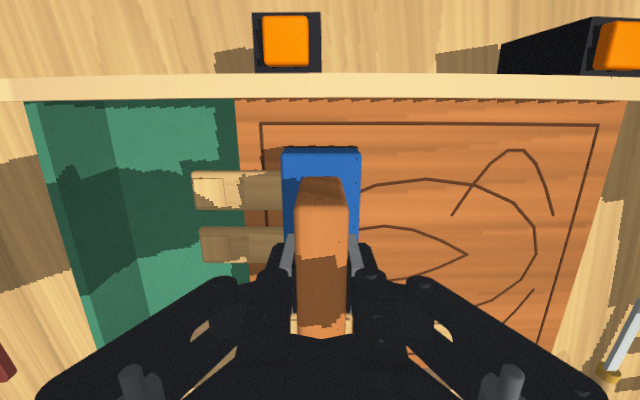

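Two chips (237,190) and (243,245) now overhang the tray edge. Pushing on.

```bash
python3 -m jog '[[0.05,-1.5,0,0],[0.05,-1.5,0,0],[0,-1,0,0]]' |grep -E "force"; python3 d.py .5585 .0108 .102 -.154;python3 - <<'E'
from h import *
cv2.imwrite("pics/w7.png",optics.snapshot("wrist"))
E
```

```text
wrist_force: [1.2, -0.3, -2.3]
t14.6 tcp [0.4552 0.0558 0.1034] yaw -0.156 tilt [-0.008 -0.02 ] F [ 1.2 -0.3 -2.3] g 0.0215 j [ 0.3   0.1  -0.56  2.04  0.08  1.03 -0.45]
shift cm [ 0.15 10.91  2.83] turn -0.002
```

View pics/w7.png

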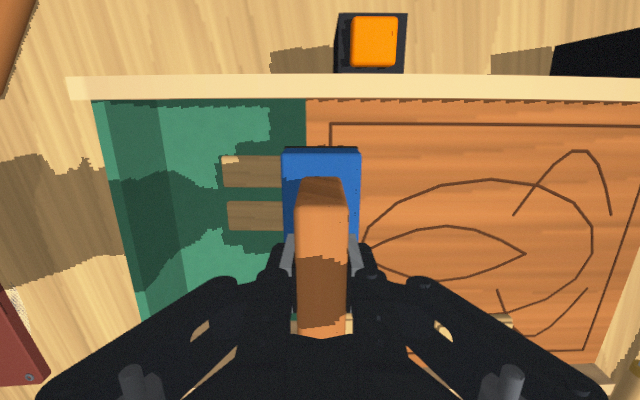

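```bash
python3 -m jog '[[-2,0,0,0],[-3,0,0,0],[0,3,0,0],[0,4,2,0],[0,4,2,0]]' >/dev/null;python3 -m jog '[[0,4,2,0],[0,4,2,0],[0,1,0,0],[0,0,0,0]]' >/dev/null; python3 d.py .5585 .0108 .102 -.154;python3 - <<'E'
from h import *
cv2.imwrite("pics/w8.png",optics.snapshot("wrist"))
cv2.imwrite("pics/t8.png",optics.snapshot("top"))
E
```

```text
t15.4 tcp [ 0.638  -0.0503  0.1621] yaw -0.153 tilt [ 0.005 -0.028] F [-1.2  0.4 -1.9] g 0.0214 j [ 0.35  0.39 -0.45  1.56  0.21  1.23 -0.3 ]
shift cm [ 5.8  -8.84 -4.98] turn 0.001
```

View pics/w8.png

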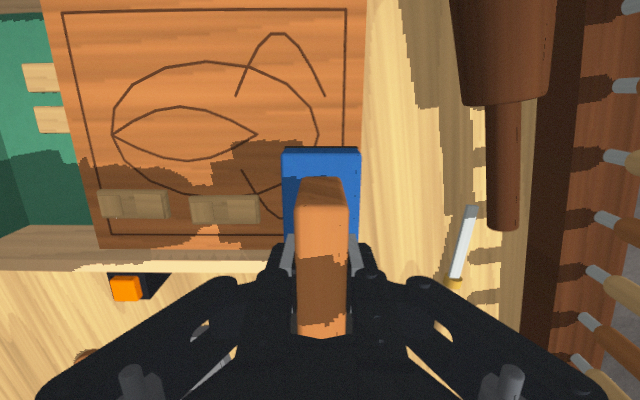

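View pics/t8.png

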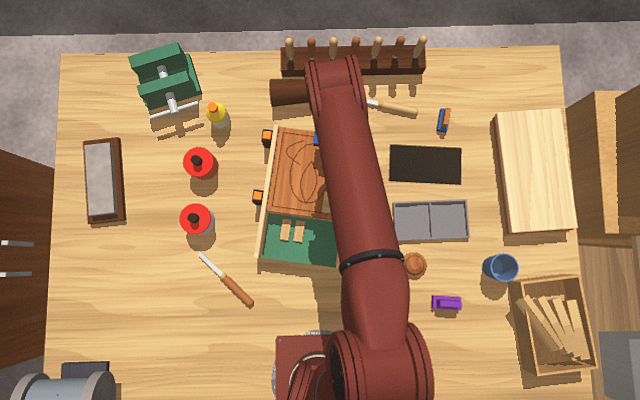

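Two chips are in the tray at top (284,230) and (299,230), and two remain at wrist (134,204) and (225,208). Lower for the right lane.

```bash
python3 -m jog '[[2,0.4,0.1,0],[2,0,0,0],[1,0,0,0],[0,0,0,0]]' >/dev/null; python3 d.py .5585 .0108 .102 -.154
```

```text
t15.9 tcp [ 0.6382 -0.0499  0.1127] yaw -0.149 tilt [ 0.005 -0.028] F [-0.8 -0.2 -2.7] g 0.0216 j [ 0.34  0.43 -0.45  1.62  0.23  1.14 -0.32]
shift cm [ 0.85 -8.79 -4.84] turn 0.005
```

```bash
python3 -m jog '[[0.8,0,0.3,0.005],[0,0,0,0]]' >/dev/null; python3 d.py .5585 .0108 .102 -.154;python3 -m jog '[[0.2,-1,0,0],[0,-1,0,0]]' |grep -E "force";python3 d.py .5585 .0108 .102 -.154
```

```text
t16.0 tcp [ 0.6368 -0.0521  0.1052] yaw -0.153 tilt [ 0.005 -0.028] F [-1.1 -0.5 -3. ] g 0.0209 j [ 0.34  0.44 -0.44  1.63  0.23  1.12 -0.32]
shift cm [ 0.1  -8.7  -5.03] turn 0.001
wrist_force: [-0.2, 1.2, -2.5]
t16.2 tcp [ 0.618  -0.0489  0.1042] yaw -0.153 tilt [ 0.007 -0.028] F [-0.2  1.2 -2.5] g 0.0213 j [ 0.35  0.4  -0.45  1.68  0.22  1.1  -0.32]
shift cm [ 0.01 -6.79 -5.  ] turn 0.001
```

```bash
python3 -m jog '[[0.2,-1.5,0,0],[0.1,-1.7,0,0],[0,-1.7,0,0],[0.05,-1.7,0,0]]' |grep -E "force"; python3 d.py .5585 .0108 .102 -.154
```

```text
wrist_force: [0.1, -0.5, -2.7]
t16.5 tcp [ 0.5516 -0.0382  0.1031] yaw -0.153 tilt [ 0.013 -0.029] F [ 0.1 -0.5 -2.7] g 0.0215 j [ 0.39  0.27 -0.48  1.85  0.18  1.05 -0.32]
shift cm [-0.02 -0.07 -4.95] turn 0.001
```

```bash
python3 -m jog '[[0.1,-1.5,0,0],[0.05,-1.7,0,0],[0.05,-1.7,0,0]]' |grep -E "force"; python3 d.py .5585 .0108 .102 -.154;python3 - <<'E'
from h import *
cv2.imwrite("pics/w9.png",optics.snapshot("wrist"))
E
```

```text
wrist_force: [1.0, 0.4, -1.9]
t16.8 tcp [ 0.5009 -0.03    0.1029] yaw -0.152 tilt [ 0.018 -0.03 ] F [ 1.   0.4 -1.9] g 0.0215 j [ 0.41  0.17 -0.5   1.97  0.13  1.01 -0.3 ]
shift cm [ 0.07  5.07 -4.91] turn 0.002
```

View pics/w9.png

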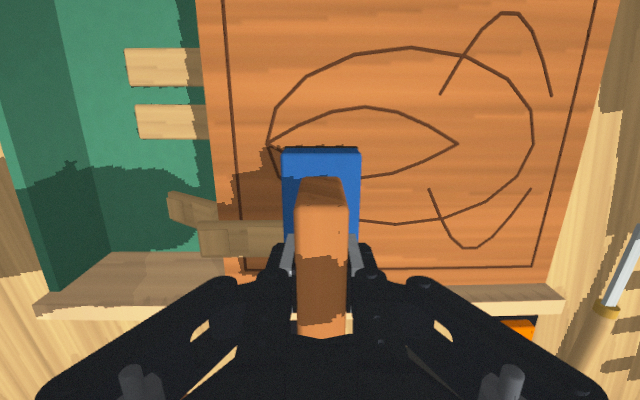

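```bash
python3 -m jog '[[0.1,-1.7,0,0],[0.05,-1.7,0,0],[0.05,-1.7,0,0],[0,-0.7,0,0]]' |grep -E "force"; python3 d.py .5585 .0108 .102 -.154;python3 - <<'E'
from h import *
cv2.imwrite("pics/w10.png",optics.snapshot("wrist"))
E
```

```text
wrist_force: [0.1, 0.9, -2.0]
t17.2 tcp [ 0.4386 -0.0202  0.1023] yaw -0.151 tilt [ 0.021 -0.033] F [ 0.1  0.9 -2. ] g 0.0211 j [ 0.43  0.03 -0.51  2.1   0.06  0.99 -0.27]
shift cm [ 0.18 11.38 -4.88] turn 0.003
```

View pics/w10.png

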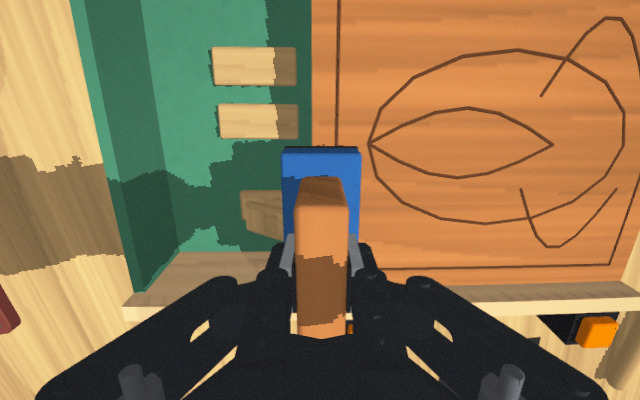

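```bash
python3 -m jog '[[-2,0,0,0],[-4,1,0,0],[-3,3,2,0],[0,3,4,0],[0,3,4,0]]' >/dev/null;python3 -m jog '[[0,2,4,0],[0,1,4,0],[0,0,4,0],[0,0,4,0],[0,0,0,0]]' >/dev/null; python3 d.py .59 -.325 .042 0;python3 - <<'E'
from h import *
im=optics.snapshot("top")
cv2.imwrite("pics/t10.png",im); crop(im,240,110,480,280,3,"pics/c10.png")
E
```

```text
t18.1 tcp [ 0.5259 -0.2865  0.2132] yaw -0.141 tilt [ 0.037 -0.045] F [-2.  -1.5 -2.9] g 0.0214 j [ 0.67  0.22 -0.3   1.66  0.1   1.23  0.2 ]
shift cm [17.5   6.15  2.22] turn -0.141
```

View pics/c10.png

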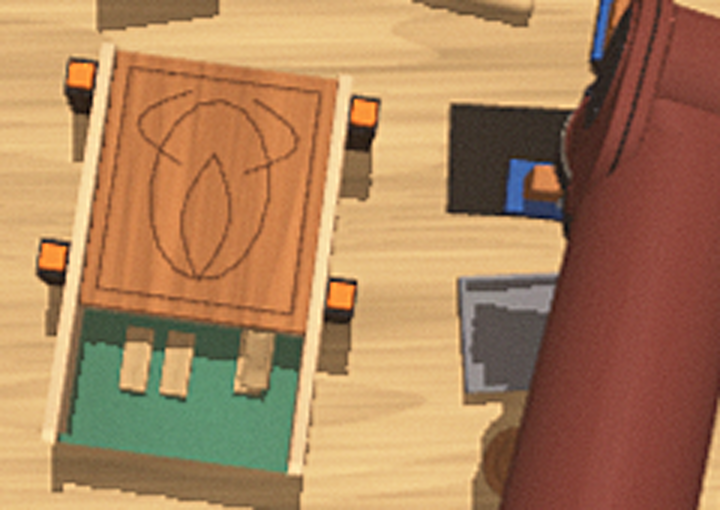

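```bash
python3 - <<'E'
from h import *
im=cv2.imread("pics/t10.png"); crop(im,265,205,345,265,9,"pics/c11.png")
m=optics.camera_model("top"); c=np.array([.5585,.0108]);th=-.1543;R=np.array([[np.cos(th),-np.sin(th)],[np.sin(th),np.cos(th)]])
for z in (.015,.024): print((w(m,[(240+x/3,110+y/3) for x,y in [(136,362),(177,365),(252,365)]],z)[:,:2]-c)@R)
E
```

```text
[[-0.16440715  0.04895955]
 [-0.16211975  0.01029562]
 [-0.1528085  -0.05975564]]
[[-0.16490918  0.04830404]
 [-0.16263683  0.00989446]
 [-0.15338683 -0.05969597]]
```

View pics/c11.png

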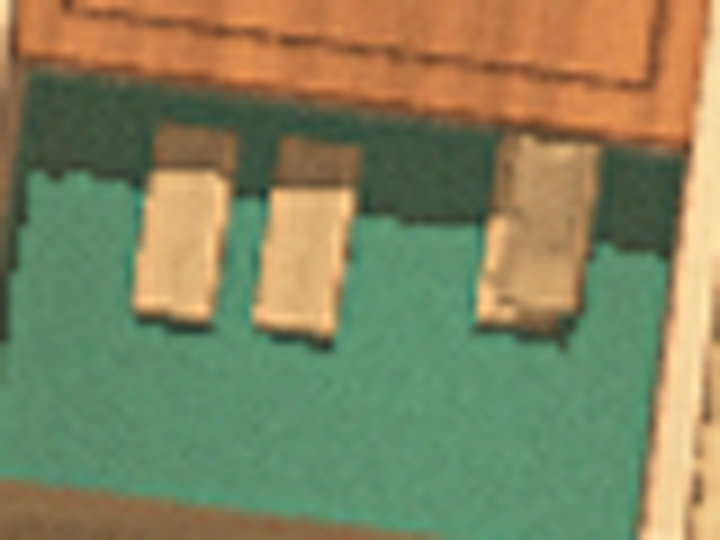

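```bash
python3 - <<'E'
from h import *
im=optics.snapshot("scene"); cv2.imwrite("pics/s11.png",im); crop(im,280,145,380,260,5,"pics/c12.png")
im=optics.snapshot("wrist"); cv2.imwrite("pics/w11.png",im)
E
```

```text
(no output)
```

View pics/c12.png

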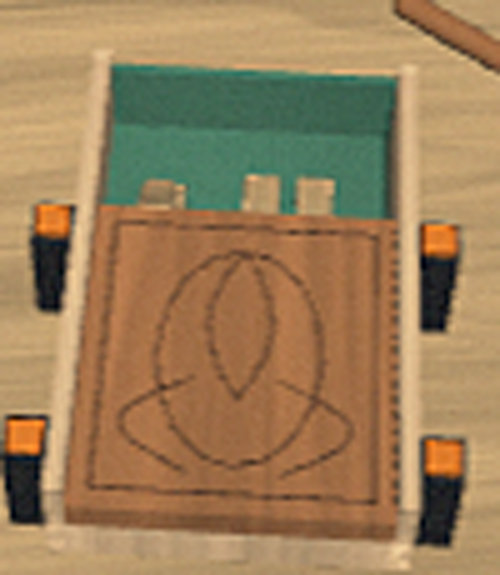

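View pics/w11.png

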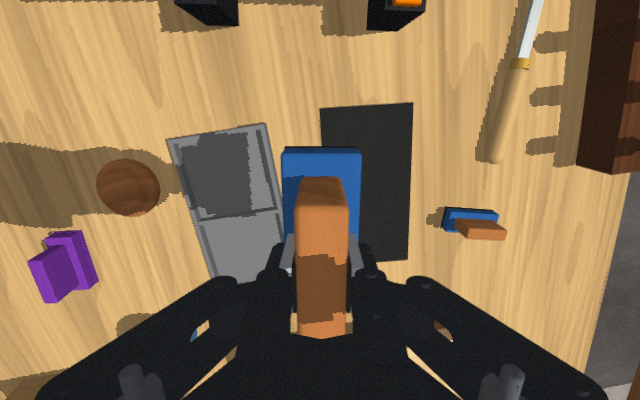

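Panel clean, with all chips below panel level in the tray (the fourth leans on the third near the edge). Now I place the scraper back.

```bash
python3 -m jog '[[0,3,1.2,0],[0,3,1,0],[3,0,0,0],[3,0,0,0],[0,0,0,0]]' >/dev/null; python3 d.py .588 -.322 .045
```

```text
t18.6 tcp [ 0.5938 -0.3008  0.1573] yaw -0.121 tilt [ 0.043 -0.039] F [-0.3  0.6 -3. ] g 0.0210 j [ 0.62  0.39 -0.3   1.56  0.15  1.16  0.17]
shift cm [11.27 -0.85  1.8 ] turn
```

```bash
python3 -m jog '[[2.5,-0.4,1,0],[2.5,-0.4,0.8,0],[2.5,0,0,0],[1.5,0,0,0],[0,0,0,0]]' >/dev/null; python3 d.py .588 -.322 .045
```

```text
t19.0 tcp [ 0.5928 -0.3136  0.0715] yaw -0.110 tilt [ 0.049 -0.038] F [-0.4  1.3 -2.6] g 0.0214 j [ 0.63  0.47 -0.29  1.63  0.17  1.    0.18]
shift cm [ 2.66 -0.52  0.8 ] turn
```

```bash
python3 -m jog '[[1.5,-0.5,0.6,0],[1,0,0,0],[0,0,0,0]]' |grep -E "pos|force"; python3 -m jog '[[0.3,0,0,0],[0,0,0,0]]' |grep -E "pos|force"
```

```text
tcp_pos: [0.5917, -0.3168, 0.0511]
wrist_force: [-0.7, 0.6, -3.0]
tcp_pos: [0.5935, -0.3159, 0.0507]
wrist_force: [-0.8, 1.1, -2.5]
```

```bash
python3 -m jog '[[0.7,-0.2,0.3,0]]' |grep -E "pos|force"; python3 -m jog '[[0.3,0,0,0]]' |grep -E "pos|force";  python3 -m jog '[[0.2,0,0,0]]' |grep -E "pos|force"
```

```text
tcp_pos: [0.594, -0.3183, 0.0464]
wrist_force: [0.9, -0.5, -1.1]
tcp_pos: [0.5938, -0.3191, 0.0432]
wrist_force: [-0.2, -0.5, -3.4]
tcp_pos: [0.5944, -0.3193, 0.0417]
wrist_force: [0.1, -2.3, 11.8]
```

Contact with the table, so I release.

```bash
python3 -m jog '[[0,0,0,0],[0,0,0,0],[0,0,0,0],[0,0,0,0],[0,0,0,0]]' 1 |grep -E "pos|force|grip"; python3 -m jog '[[0,0,0,0],[0,0,0,0]]' |grep -E "pos|force|grip"; python3 d.py
```

```text
tcp_pos: [0.5954, -0.32, 0.0429]
wrist_force: [-1.1, 0.3, -0.1]
grip_width: 0.0804
tcp_pos: [0.5956, -0.32, 0.0431]
wrist_force: [-0.3, 0.4, 0.6]
grip_width: 0.0852
t20.3 tcp [ 0.5956 -0.32    0.0431] yaw -0.104 tilt [ 0.063 -0.042] F [-0.3  0.4  0.6] g 0.0852 j [ 0.64  0.5  -0.28  1.65  0.18  0.94  0.19]
```

```bash
python3 -m jog '[[-2,0,0,0],[-3,0,0,0],[-4,0,0,0],[-4,0,0,0],[-4,0,-4,0]]' >/dev/null; python3 -m jog '[[-1,0,-4,0],[0,0,-4,0],[0,0,-4,0],[0,0,-4,0],[0,0,0,0]]' >/dev/null; python3 d.py .594 .317 .2 0;  python3 - <<'E'
from h import *
im=optics.snapshot("top"); cv2.imwrite("pics/t12.png",im); 
im=optics.snapshot("wrist"); cv2.imwrite("pics/w12.png",im)
E
```

```text
t21.1 tcp [ 0.6043 -0.1209  0.2137] yaw -0.112 tilt [ 0.064 -0.042] F [ 0.5  1.  -0.4] g 0.0855 j [ 0.44  0.25 -0.4   1.62  0.14  1.22 -0.1 ]
shift cm [ -0.52  -6.02 -43.4 ] turn -0.112
```

View pics/w12.png

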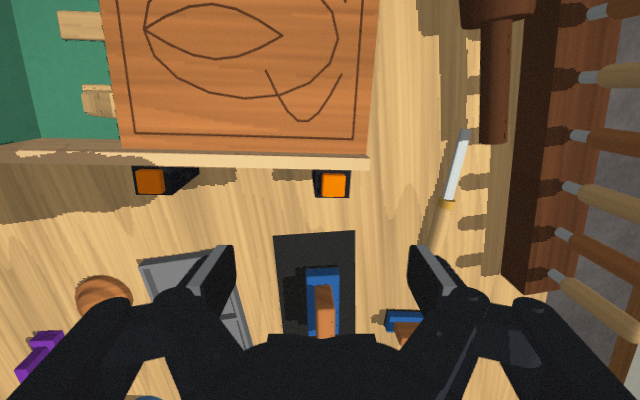

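View pics/t12.png

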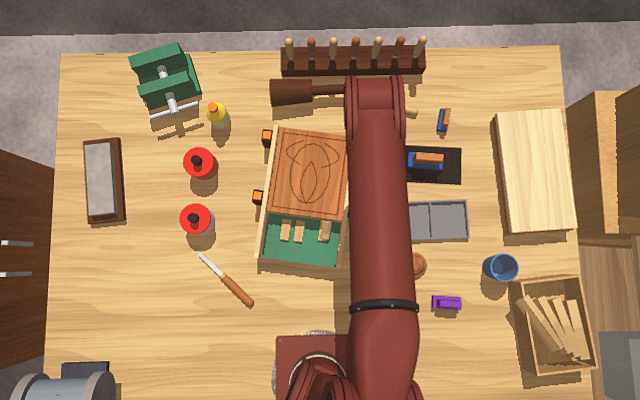

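Scraper stands on its mat, panel clean, four chips in tray. Now the far cap (pot at top-view (200,163)).

```bash
python3 -m jog '[[0,0,-4,-0.05],[0,-0.5,-4,-0.06],[0,-0.5,-4,0],[0,-0.5,-4,0],[0,-0.5,-4,0]]' >/dev/null; python3 -m jog '[[0,0,-4,0],[0,0,-4,0],[0,0,-4,0],[0,0,0,0]]' >/dev/null; python3 d.py .594 .317 .2 0;  python3 - <<'E'
from h import *
im=optics.snapshot("wrist"); cv2.imwrite("pics/w13.png",im)
E
```

```text
t22.0 tcp [0.5983 0.1805 0.1942] yaw -0.033 tilt [ 0.061 -0.055] F [-1.8  0.5  0.3] g 0.0852 j [ 0.05  0.33 -0.56  1.59  0.26  1.25 -0.6 ]
shift cm [ -1.35  -0.84 -13.57] turn -0.033
```

View pics/w13.png

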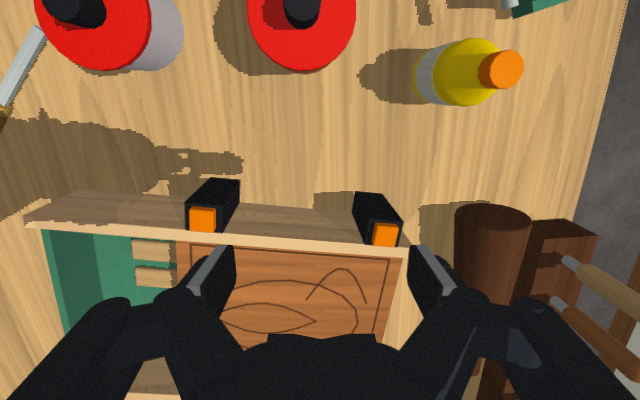

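```bash
python3 -m jog '[[0,-0.3,-4,-0.03],[0,-0.3,-4,0],[0,-0.3,-2,0],[0,0,0,0]]' >/dev/null; python3 d.py .594 .317 .2 0;  python3 - <<'E'
from h import *
im=optics.snapshot("wrist"); cv2.imwrite("pics/w14.png",im)
E
```

```text
t22.4 tcp [0.5976 0.2657 0.186 ] yaw -0.019 tilt [ 0.059 -0.064] F [-1.1  0.3  0.2] g 0.0853 j [-0.09  0.41 -0.58  1.51  0.32  1.28 -0.75]
shift cm [-1.75 -0.37 -5.03] turn -0.019
```

View pics/w14.png

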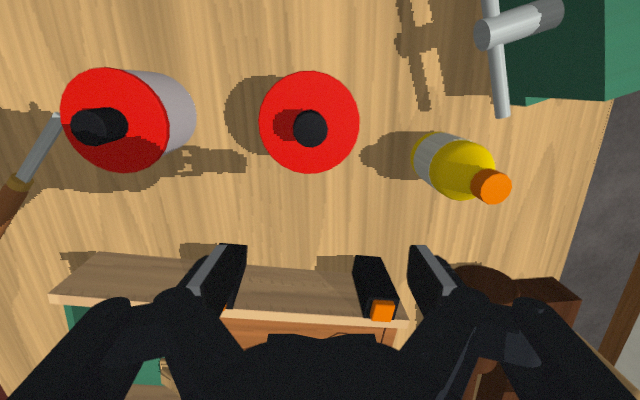

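```bash
python3 - <<'E'
from h import *
m=optics.camera_model("wrist")
print(w(m,[(311,129),(86,127)],.108).round(4),w(m,[(309,122),(115,120)],.078).round(4), w(m,[(491,187)],.12))
E
python3 d.py .592 .316 .13 0
```

```text
[[0.5956 0.3157 0.108 ]
 [0.4379 0.3228 0.108 ]] [[0.5949 0.3172 0.078 ]
 [0.441  0.3241 0.078 ]] [[0.73193436 0.26985213 0.12      ]]
t22.4 tcp [0.5983 0.2633 0.1859] yaw -0.021 tilt [ 0.059 -0.065] F [0.2 0.1 0.2] g 0.0852 j [-0.09  0.41 -0.58  1.52  0.32  1.28 -0.74]
shift cm [ 5.19 -1.08 -5.6 ] turn -0.021
```

```bash
python3 -m jog '[[0.5,-0.4,-2.8,-0.02],[1.5,-0.4,-2.6,0],[1,0,0,0],[0,0,0,0]]' >/dev/null; python3 d.py .594 .316 .084 0
```

```text
t22.7 tcp [0.5998 0.3037 0.1508] yaw -0.014 tilt [ 0.061 -0.073] F [ 0.3 -1.4  0.9] g 0.0854 j [-0.16  0.48 -0.57  1.5   0.37  1.25 -0.82]
shift cm [ 6.53 -1.01 -1.69] turn -0.014
```

```bash
python3 -m jog '[[0.5,-0.9,-1.6,0],[2,0,0,0],[1.2,0,0,0],[0,0,0,0]]' >/dev/null; python3 d.py .594 .316 .084 0
```

```text
t23.1 tcp [0.5988 0.3061 0.1121] yaw -0.026 tilt [ 0.063 -0.078] F [-0.5 -0.7  0. ] g 0.0853 j [-0.18  0.51 -0.56  1.54  0.39  1.19 -0.86]
shift cm [ 2.69 -0.69 -1.19] turn -0.026
```

```bash
python3 -m jog '[[0.3,-0.7,-1.5,0],[0,-0.2,-0.3,0],[0,0,0,0]]' >/dev/null; python3 d.py .594 .316 .084 0; python3 -m jog '[[1.3,0,-0.1,0],[1,0,-0.2,0],[0,0,0,0]]' >/dev/null; python3 d.py .594 .316 .084 0
```

```text
t23.3 tcp [0.5941 0.3173 0.1083] yaw -0.035 tilt [ 0.063 -0.082] F [ 1.3 -1.  -0.2] g 0.0853 j [-0.2   0.52 -0.56  1.53  0.4   1.19 -0.89]
shift cm [ 2.43 -0.16 -0.06] turn -0.035
t23.6 tcp [0.5983 0.3161 0.0856] yaw -0.037 tilt [ 0.066 -0.082] F [-0.4 -0.4 -0.5] g 0.0855 j [-0.21  0.54 -0.55  1.55  0.42  1.15 -0.91]
shift cm [ 0.13 -0.43  0.01] turn -0.037
```

```bash
python3 -m jog '[[0,-0.4,0,0],[0,0,0,0],[0,0,0,0],[0,0,0,0],[0,0,0,0]]' -1 |grep -E "pos|force|grip"; python3 -m jog '[[0,0,0,0],[0,0,0,0],[0,0,0,0]]' |grep -E "pos|force|grip"
```

```text
tcp_pos: [0.5943, 0.3148, 0.0849]
wrist_force: [-0.3, -0.4, 15.6]
grip_width: 0.0254
tcp_pos: [0.5945, 0.3153, 0.0862]
wrist_force: [0.1, -0.4, -0.9]
grip_width: 0.0241
```

```bash
python3 -m jog '[[-1.5,0,0,0],[-3,0,0,0],[-4,0,0,0],[-4,0,0,0],[0,0,0,0]]' |grep -E "pos|force|grip"; python3 - <<'E'
from h import *
im=optics.snapshot("wrist"); cv2.imwrite("pics/w15.png",im)
E
python3 d.py .425 -.38 .15 0
```

```text
tcp_pos: [0.5839, 0.3253, 0.2159]
wrist_force: [0.2, 1.4, 0.5]
grip_width: 0.0242
t24.7 tcp [0.5835 0.3244 0.2127] yaw -0.037 tilt [ 0.059 -0.086] F [-0.5 -0.  -0.9] g 0.0242 j [-0.2   0.44 -0.59  1.43  0.35  1.37 -0.86]
shift cm [ 11.37 -13.58  70.27] turn -0.037
```

View pics/w15.png

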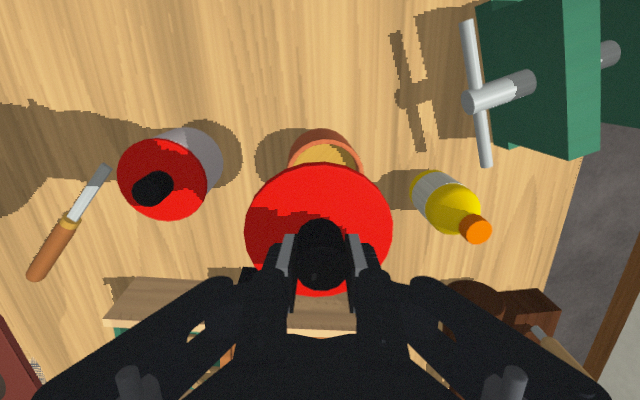

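```bash
python3 -m jog '[[0.3,-0.7,4,-0.02],[0.3,-0.7,4,0],[0.3,-0.7,4,0],[0.3,-0.7,4,0],[0.3,-0.7,4,0]]' >/dev/null; python3 -m jog '[[0.3,-0.7,4,0],[0.3,-0.7,4,0],[0.3,-0.7,4,0],[0.3,-0.7,4,0],[0.3,-0.7,4,0]]' >/dev/null; python3 d.py .425 -.38 .15 0
```

```text
t25.5 tcp [ 0.5013 -0.0745  0.2086] yaw 0.000 tilt [ 0.057 -0.079] F [ 1.4 -0.2  0.5] g 0.0244 j [ 0.39  0.03 -0.39  1.87  0.1   1.18 -0.04]
shift cm [ 7.8  -7.96 30.03] turn 0.0
```

```bash
python3 -m jog '[[0.3,-1,4,0],[0.3,-1,4,0],[0.3,-1,4,0],[0.3,-1,4,0],[0.3,-1,3,0]]' >/dev/null; python3 -m jog '[[0.3,-0.5,2,0],[0,0,0,0]]' >/dev/null; python3 d.py .425 -.38 .15 0;  python3 - <<'E'
from h import *
im=optics.snapshot("wrist"); cv2.imwrite("pics/w16.png",im)
im=optics.snapshot("top"); cv2.imwrite("pics/t16.png",im)
E
```

```text
t26.1 tcp [ 0.4369 -0.2972  0.2037] yaw -0.012 tilt [ 0.054 -0.082] F [-0.1 -0.1 -0.5] g 0.0239 j [ 0.64  0.05 -0.16  1.86  0.06  1.14  0.44]
shift cm [ 5.96 -1.39  7.84] turn -0.012
```

View pics/w16.png

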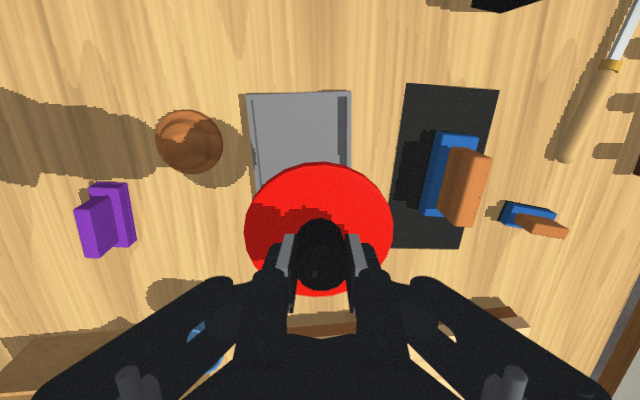

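View pics/t16.png

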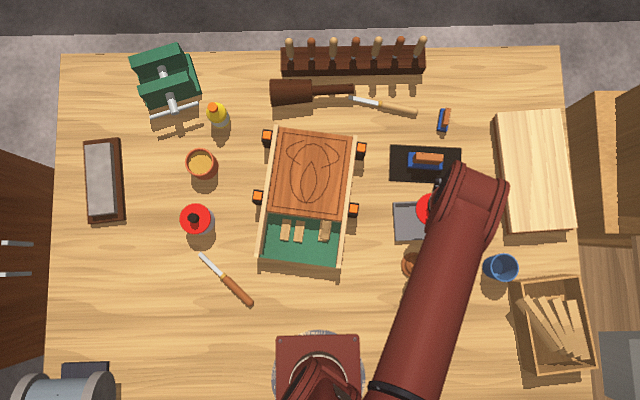

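```bash
python3 - <<'E'
from h import *
m=optics.camera_model("wrist")
print(w(m,[(247,94),(350,91)],.018).round(4))
# refine tray from t0 top pic
m=optics.camera_model("top")
T=w(m,[(370+x/4,100+y/4) for x,y in [(92,411),(386,398),(398,550),(100,562)]],.018)
e=T[0]+T[3]-T[1]-T[2]; a=np.arctan2(-e[0],e[1]); c=T.mean(0); print(c,a)
for y in(.051,-.051): print(c[0]-y*np.sin(a),c[1]+y*np.cos(a))
E
```

```text
[[ 0.3724 -0.2217  0.018 ]
 [ 0.479  -0.22    0.018 ]]
[ 0.42465092 -0.32872094  0.018     ] 0.020648674281630607
0.4235979141290689 -0.27773180868077574
0.42570392924219647 -0.37971006469814095
```

```bash
python3 -m jog '[[1,-0.7,4,-0.012],[1,-0.5,3.5,0],[1,0,0.3,0],[0,0,0,0]]' >/dev/null; python3 d.py .426 -.379 .06 0
```

```text
t26.6 tcp [ 0.433  -0.3673  0.18  ] yaw 0.017 tilt [ 0.059 -0.079] F [-1.   1.7 -0.8] g 0.0243 j [ 0.7   0.14 -0.11  1.82  0.05  1.1   0.59]
shift cm [11.99 -1.42  0.2 ] turn 0.017
```

```bash
python3 -m jog '[[2.5,-0.5,0,0.015],[2.5,-0.5,0,0],[2.5,-0.4,0,0],[2,0,0,0],[0,0,0,0]]' >/dev/null; python3 d.py .426 -.379 .035 0
```

```text
t27.0 tcp [ 0.4315 -0.3662  0.0846] yaw 0.012 tilt [ 0.066 -0.077] F [-0.5  0.7 -1.5] g 0.0241 j [ 0.7   0.23 -0.11  1.92  0.06  0.9   0.57]
shift cm [ 5.   -0.89  0.89] turn 0.012
```

```bash
python3 -m jog '[[1.5,-0.8,1,0.01],[1.5,-0.2,0,0],[0,0,0,0]]' >/dev/null; python3 d.py .426 -.379 .035 0; python3 -m jog '[[0.2,0,0.6,0],[0,0,0,0]]' >/dev/null; python3 d.py .426 -.379 .035 0
```

```text
t27.2 tcp [ 0.4278 -0.3734  0.0571] yaw 0.010 tilt [ 0.068 -0.074] F [-0.7  1.1  0.1] g 0.0241 j [ 0.71  0.27 -0.1   1.94  0.06  0.84  0.59]
shift cm [ 2.23 -0.34  0.39] turn 0.01
t27.4 tcp [ 0.4302 -0.3782  0.0582] yaw 0.013 tilt [ 0.071 -0.075] F [-0.5 -1.1 -0.1] g 0.0245 j [ 0.72  0.27 -0.1   1.93  0.06  0.84  0.6 ]
shift cm [ 2.28 -0.58 -0.1 ] turn 0.013
```

```bash
python3 -m jog '[[1,-0.7,0,0],[0.7,-0.3,0,0],[0,0,0,0]]' >/dev/null; python3 d.py .426 -.379 .027 0;  python3 - <<'E'
from h import *
im=optics.snapshot("wrist"); cv2.imwrite("pics/w17.png",im)
im=optics.snapshot("scene"); crop(im,190,140,290,260,5,"pics/c17.png")
E
```

```text
t27.6 tcp [ 0.4236 -0.38    0.0429] yaw 0.016 tilt [ 0.075 -0.077] F [ 0.9 -0.3 -1. ] g 0.0242 j [ 0.73  0.28 -0.1   1.95  0.06  0.8   0.61]
shift cm [ 1.59  0.13 -0.22] turn 0.016
```

View pics/w17.png

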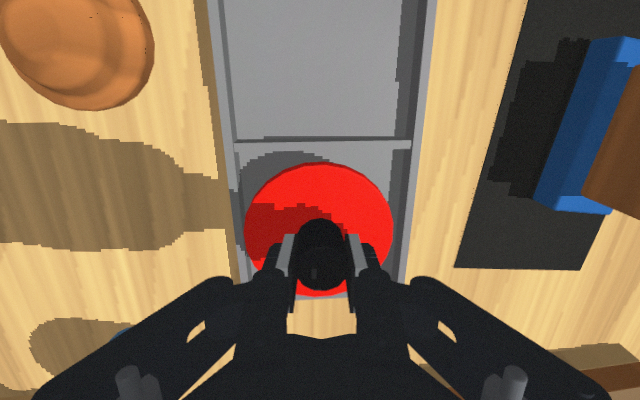

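View pics/c17.png

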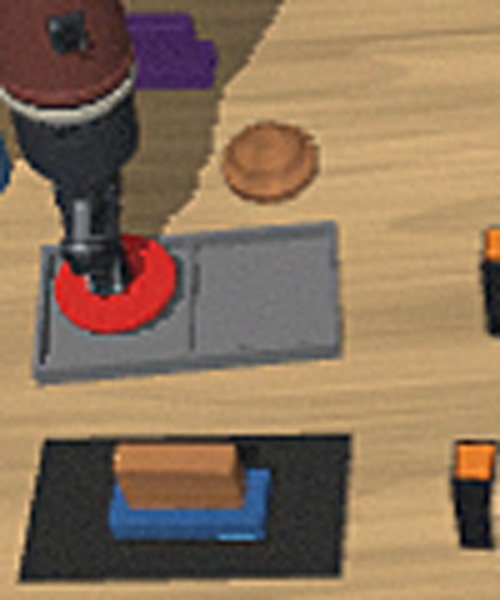

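```bash
python3 - <<'E'
from h import *
m=optics.camera_model("wrist")
print("disc",w(m,[(320,163),(246,225),(392,225)],.035).round(4)); print("divider",w(m,[(235,143),(411,143)],.018).round(4)); print("walls",w(m,[(230,225),(408,225)],.018).round(4))
E
```

```text
disc [[ 0.4221 -0.3352  0.035 ]
 [ 0.3825 -0.3695  0.035 ]
 [ 0.4633 -0.3714  0.035 ]]
divider [[ 0.377  -0.3283  0.018 ]
 [ 0.4751 -0.3284  0.018 ]]
walls [[ 0.3696 -0.3779  0.018 ]
 [ 0.4798 -0.3805  0.018 ]]
```

```bash
python3 -m jog '[[0.8,0.1,0.1,0]]' |grep -E "pos|force";python3 -m jog '[[0.4,0,0,0]]' |grep -E "pos|force"; python3 -m jog '[[0.3,0,0,0]]' |grep -E "pos|force"
```

```text
tcp_pos: [0.4264, -0.3823, 0.037]
wrist_force: [-0.0, -0.1, -0.5]
tcp_pos: [0.4268, -0.3827, 0.0324]
wrist_force: [0.1, 0.3, -1.3]
tcp_pos: [0.4272, -0.383, 0.0289]
wrist_force: [-0.7, 0.1, -0.3]
```

```bash
python3 -m jog '[[0.15,0,-0.3,0]]' |grep -E "pos|force";python3 -m jog '[[0.15,0,0,0]]' |grep -E "pos|force"
```

```text
tcp_pos: [0.4271, -0.3805, 0.0266]
wrist_force: [-0.5, -5.1, 11.4]
tcp_pos: [0.4278, -0.3809, 0.026]
wrist_force: [-7.4, 8.5, 32.2]
```

```bash
python3 -m jog '[[0,0,0,0],[0,0,0,0],[0,0,0,0],[0,0,0,0],[0,0,0,0]]' 1 |grep -E "pos|force|grip"; python3 -m jog '[[0,0,0,0],[-2,0,0,0],[-3,0,0,0],[-4,0,0,0],[-4,0,0,0]]'|grep -E "pos|force|grip"; python3 -m jog '[[-3,0.5,-4,0],[0,0.5,-4,0],[0,0.5,-4,0],[0,0,0,0]]'>/dev/null; python3 d.py .44 .323 .2;  python3 - <<'E'
from h import *
im=optics.snapshot("wrist"); cv2.imwrite("pics/w18.png",im)
im=optics.snapshot("scene"); crop(im,190,140,290,260,5,"pics/c18.png")
E
```

```text
tcp_pos: [0.4285, -0.3802, 0.0261]
wrist_force: [-0.4, 0.4, -0.3]
grip_width: 0.0823
tcp_pos: [0.4134, -0.3657, 0.1491]
wrist_force: [1.3, 0.1, 0.1]
grip_width: 0.0855
t29.3 tcp [ 0.4282 -0.2524  0.1781] yaw 0.009 tilt [ 0.078 -0.078] F [ 0.8 -0.1  0.1] g 0.0854 j [ 0.62 -0.01 -0.2   1.98  0.04  1.07  0.4 ]
shift cm [ -6.59   1.88 -57.18] turn
```

View pics/w18.png

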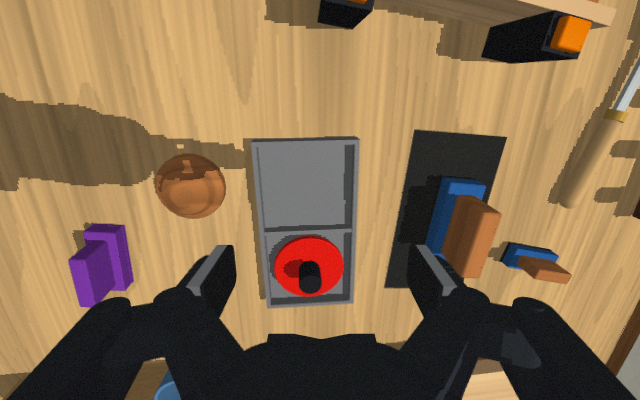

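View pics/c18.png

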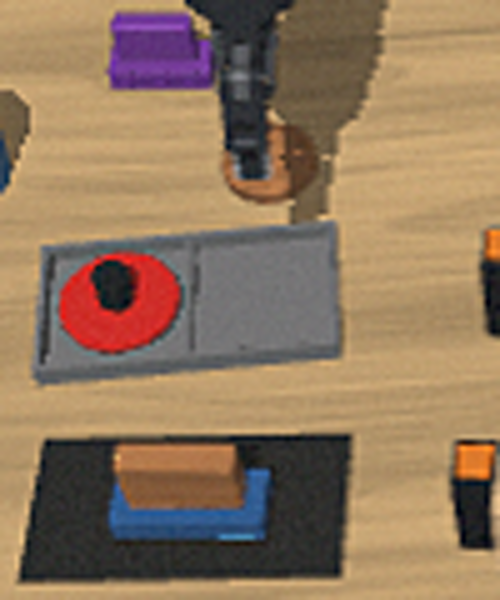

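First cap lies flat in its compartment (wrist (308,265)). Now the second cap.

```bash
python3 -m jog '[[-0.6,0.7,-4,0],[-0.5,0.7,-4,0],[-0.5,0.7,-4,0],[-0.5,0.6,-4,0],[-0.5,0.4,-4,0]]' >/dev/null; python3 -m jog '[[-0.5,0.2,-4,0],[-0.5,0,-4,0],[-0.5,-0.2,-4,0],[-0.5,-0.2,-4,0],[-0.5,-0.4,-4,0]]'>/dev/null; python3 d.py .44 .323 .2
```

```text
t30.2 tcp [0.4546 0.1399 0.197 ] yaw -0.029 tilt [ 0.073 -0.084] F [ 1.   0.9 -0.4] g 0.0852 j [ 0.21  0.   -0.68  1.93  0.12  1.19 -0.54]
shift cm [ -1.94  -1.96 -18.17] turn
```

```bash
python3 -m jog '[[-0.2,-0.4,-4,-0.029],[-0.2,-0.4,-4,0],[-0.2,-0.4,-4,0],[0,0,-1,0],[0,0,0,0]]'>/dev/null; python3 d.py .44 .323 .13 0;  python3 - <<'E'
from h import *
im=optics.snapshot("wrist"); cv2.imwrite("pics/w19.png",im)
E
```

```text
t30.7 tcp [0.445  0.2803 0.1908] yaw 0.000 tilt [ 0.072 -0.078] F [ 0.6 -0.6 -0.2] g 0.0855 j [ 0.02  0.17 -0.8   1.8   0.24  1.23 -0.87]
shift cm [ 5.68 -0.94 -4.73] turn 0.0
```

View pics/w19.png

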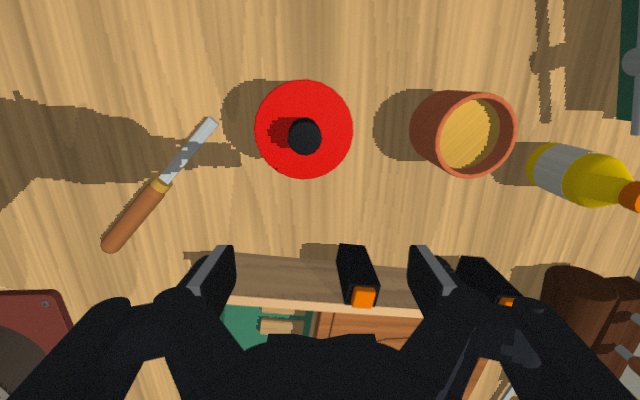

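```bash
python3 - <<'E'
from h import *
m=optics.camera_model("wrist")
print(w(m,[(305,138)],.108).round(4),w(m,[(304,129)],.078).round(4))
E
python3 -m jog '[[0.7,-0.4,-2.5,0],[1.5,-0.3,-2,0],[1,0,0,0],[0,0,0,0]]' >/dev/null; python3 d.py .438 .322 .115 0
```

```text
[[0.4378 0.3235 0.108 ]] [[0.4377 0.3256 0.078 ]]
t31.1 tcp [0.4458 0.3146 0.1529] yaw -0.011 tilt [ 0.071 -0.082] F [-1.2 -0.2  0.5] g 0.0852 j [-0.07  0.27 -0.81  1.8   0.32  1.19 -0.99]
shift cm [ 3.65 -1.06 -1.03] turn -0.011
```

```bash
python3 -m jog '[[1,-1,-1,0],[1.5,-0.2,-0.5,0],[1,0,0,0],[0,0,0,0]]' >/dev/null; python3 d.py .438 .3235 .086 0
```

```text
t31.4 tcp [0.4409 0.319  0.1142] yaw -0.020 tilt [ 0.071 -0.087] F [-0.9 -0.3 -0.2] g 0.0852 j [-0.1   0.31 -0.79  1.84  0.37  1.13 -1.06]
shift cm [ 2.75 -0.51 -0.68] turn -0.02
```

```bash
python3 -m jog '[[1,-0.5,-0.8,0],[1,-0.2,-0.2,0],[0,0,0,0]]' >/dev/null; python3 d.py .438 .3235 .086 0;  python3 -m jog '[[0.7,-0.3,-0.2,0],[0,0,0,0]]' >/dev/null; python3 d.py .438 .3235 .086 0; 
```

```text
t31.6 tcp [0.4383 0.3236 0.0923] yaw -0.025 tilt [ 0.072 -0.089] F [ 0.1  0.2 -0.3] g 0.0855 j [-0.12  0.34 -0.78  1.85  0.4   1.1  -1.1 ]
shift cm [ 0.62 -0.08 -0.04] turn -0.025
t31.8 tcp [0.4366 0.3239 0.0846] yaw -0.026 tilt [ 0.072 -0.09 ] F [-0.2 -0.2 -0.4] g 0.0854 j [-0.13  0.35 -0.78  1.86  0.41  1.08 -1.11]
shift cm [-0.12  0.15  0.05] turn -0.026
```

```bash
python3 -m jog '[[-0.15,0.15,0,0],[0,0,0,0],[0,0,0,0],[0,0,0,0],[0,0,0,0]]' -1 |grep -E "pos|force|grip"; python3 -m jog '[[0,0,0,0],[0,0,0,0],[0,0,0,0]]' |grep -E "pos|force|grip"; python3 -m jog '[[-1.5,0,0,0],[-3,0,0,0],[-4,0,0,0],[-4,0,0,0],[0,0,0,0]]' |grep -E "pos|force|grip"; python3 - <<'E'
from h import *
im=optics.snapshot("wrist"); cv2.imwrite("pics/w20.png",im)
E
python3 d.py .424 -.277 .15 0
```

```text
tcp_pos: [0.4395, 0.3239, 0.088]
wrist_force: [1.0, -0.4, 11.1]
grip_width: 0.0257
tcp_pos: [0.4395, 0.3241, 0.089]
wrist_force: [-0.4, -0.6, -0.4]
grip_width: 0.0241
tcp_pos: [0.4281, 0.3341, 0.2147]
wrist_force: [0.1, 2.1, 0.1]
grip_width: 0.0241
t32.9 tcp [0.4279 0.3328 0.2117] yaw -0.026 tilt [ 0.066 -0.094] F [-0.2  0.7 -1.2] g 0.0240 j [-0.09  0.22 -0.83  1.72  0.28  1.32 -1.02]
shift cm [11.83  0.78 60.13] turn -0.026
```

View pics/w20.png

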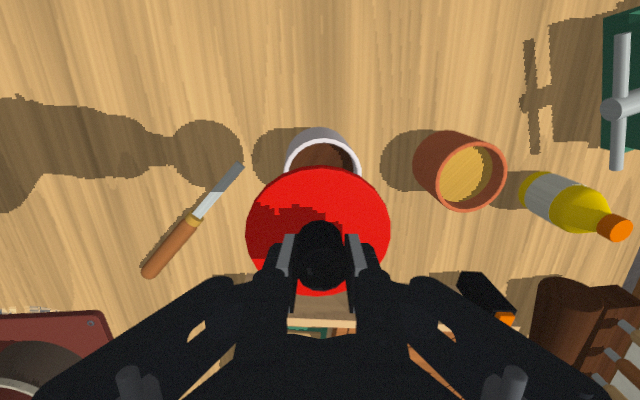

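Second cap is held. Carry it over, with a slight outward bulge for reach.

```bash
python3 -m jog '[[0.3,0.7,4,0],[0.3,0.7,4,0],[0.3,0.7,4,0],[0.3,0.6,4,0],[0.3,0.5,4,0]]' >/dev/null; python3 -m jog '[[0.3,0.3,4,0],[0.3,0,4,0],[0.3,-0.2,4,0],[0.3,-0.3,4,0],[0.3,-0.4,4,0]]'>/dev/null; python3 d.py .424 -.277 .15 0
```

```text
t33.8 tcp [ 0.4412 -0.073   0.2107] yaw -0.012 tilt [ 0.062 -0.088] F [ 0.7 -0.1 -0.3] g 0.0242 j [ 0.45 -0.11 -0.43  2.    0.04  1.18 -0.  ]
shift cm [ 7.72 -1.87 19.83] turn -0.012
```

```bash
python3 -m jog '[[0.5,-0.2,4,0],[0.5,-0.2,4,0],[0.7,-0.2,4,0],[0.7,-0.3,4,0],[0.7,-0.3,3,0]]' >/dev/null; python3 -m jog '[[0,0,0,0]]'>/dev/null; python3 d.py .424 -.277 .08 0
```

```text
t34.3 tcp [ 0.419  -0.2784  0.1898] yaw -0.023 tilt [ 0.055 -0.092] F [ 0.   0.3 -0.6] g 0.0235 j [ 0.64  0.   -0.18  1.94  0.07  1.11  0.4 ]
shift cm [10.93 -0.13 -1.15] turn -0.023
```

```bash
python3 -m jog '[[2.5,0,-0.2,-0.02],[2.5,0,-0.3,0],[2.5,0,-0.3,0],[1.5,0,-0.2,0],[0,0,0,0]]' >/dev/null; python3 d.py .424 -.277 .06 0
```

```text
t34.7 tcp [ 0.4198 -0.2806  0.0914] yaw -0.011 tilt [ 0.05  -0.092] F [ 0.2  0.7 -0.5] g 0.0240 j [ 0.63  0.11 -0.19  2.04  0.1   0.9   0.38]
shift cm [ 3.11  0.25 -0.65] turn -0.011
```

```bash
python3 -m jog '[[1.5,0.2,-0.6,0],[1.3,0,0,0],[0,0,0,0]]' >/dev/null; python3 d.py .424 -.277 .045 0;  python3 -m jog '[[1,0,0,0],[0.4,0,0,0],[0,0,0,0]]' >/dev/null; python3 d.py .424 -.277 .03 0; python3 - <<'E'
from h import *
im=optics.snapshot("wrist"); cv2.imwrite("pics/w21.png",im)
E
```

```text
t34.9 tcp [ 0.4219 -0.2768  0.061 ] yaw -0.011 tilt [ 0.047 -0.09 ] F [-0.  -0.3 -1.2] g 0.0238 j [ 0.62  0.16 -0.19  2.07  0.12  0.84  0.35]
shift cm [ 1.61  0.14 -0.13] turn -0.011
t35.2 tcp [ 0.4229 -0.2785  0.0475] yaw -0.011 tilt [ 0.047 -0.091] F [ 0.3 -0.6 -0.4] g 0.0240 j [ 0.62  0.18 -0.19  2.08  0.13  0.81  0.34]
shift cm [ 1.73  0.02 -0.31] turn -0.011
```

View pics/w21.png

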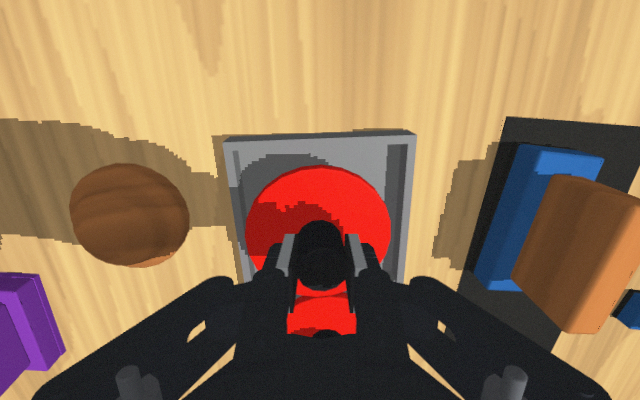

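```bash
python3 - <<'E'
from h import *
m=optics.camera_model("wrist")
print("disc",w(m,[(320,166),(246,227),(391,227)],.0365).round(4)); print("wall",w(m,[(224,140),(415,134)],.018).round(4)); print("walls",w(m,[(233,227),(410,227)],.018).round(4))
E
python3 -m jog '[[0.6,0,-0.3,0]]' |grep -E "pos|force";python3 -m jog '[[0.4,0,0,0]]' |grep -E "pos|force"
```

```text
disc [[ 0.4221 -0.2359  0.0365]
 [ 0.3805 -0.2699  0.0365]
 [ 0.4622 -0.2731  0.0365]]
wall [[ 0.3697 -0.2249  0.018 ]
 [ 0.4773 -0.2238  0.018 ]]
walls [[ 0.368  -0.2794  0.018 ]
 [ 0.4805 -0.2837  0.018 ]]
tcp_pos: [0.4242, -0.2769, 0.0428]
wrist_force: [0.7, -0.5, -0.8]
tcp_pos: [0.4246, -0.277, 0.0387]
wrist_force: [0.6, -0.0, -1.7]
```

```bash
python3 -m jog '[[0.4,0,0,0]]' |grep -E "pos|force";python3 -m jog '[[0.3,0,0,0]]' |grep -E "pos|force";python3 -m jog '[[0.15,0,0,0]]' |grep -E "pos|force"
```

```text
tcp_pos: [0.4251, -0.2775, 0.0348]
wrist_force: [0.1, 0.2, -0.6]
tcp_pos: [0.4253, -0.2777, 0.0314]
wrist_force: [-0.0, -0.0, -0.2]
tcp_pos: [0.4253, -0.2778, 0.0295]
wrist_force: [0.5, 0.0, 0.0]
```

```bash
python3 -m jog '[[0.1,0,0,0]]' |grep -E "pos|force";python3 -m jog '[[0,0,0,0],[0,0,0,0],[0,0,0,0],[0,0,0,0],[0,0,0,0]]' 1 |grep -E "pos|force|grip"; python3 -m jog '[[0,0,0,0],[-2,0,0,0],[-3,0,0,0],[-4,0,0,0],[-4,0,0,0]]'|grep -E "pos|force|grip"; python3 -m jog '[[-3,0.5,-4,0],[0,0.5,-4,0],[0,0.5,-4,0],[0,0.5,-2,0],[0,0,0,0]]'>/dev/null; python3 d.py;  python3 - <<'E'
from h import *
im=optics.snapshot("wrist"); cv2.imwrite("pics/w22.png",im)
im=optics.snapshot("scene"); cv2.imwrite("pics/s22.png",im)
crop(im,190,140,390,290,4,"pics/c22.png")
im=optics.snapshot("top"); cv2.imwrite("pics/t22.png",im)
E
```

```text
tcp_pos: [0.4251, -0.2781, 0.0291]
wrist_force: [-12.9, 7.1, 32.1]
tcp_pos: [0.4258, -0.2786, 0.0297]
wrist_force: [-0.1, 0.1, -0.0]
grip_width: 0.0823
tcp_pos: [0.4138, -0.2636, 0.1539]
wrist_force: [1.6, -0.6, -0.2]
grip_width: 0.0852
t37.0 tcp [ 0.4393 -0.1276  0.18  ] yaw -0.018 tilt [ 0.053 -0.093] F [ 0.4 -0.1 -0.2] g 0.0854 j [ 0.49 -0.06 -0.35  2.02  0.07  1.11  0.08]
```

View pics/w22.png

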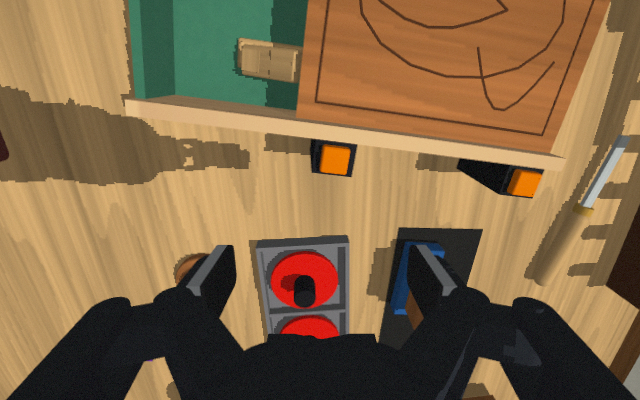

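View pics/c22.png

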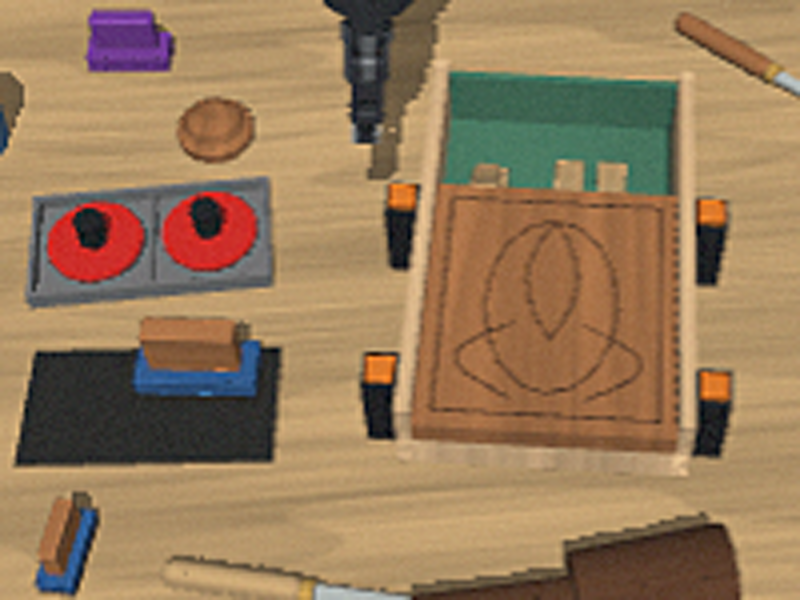

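View pics/t22.png

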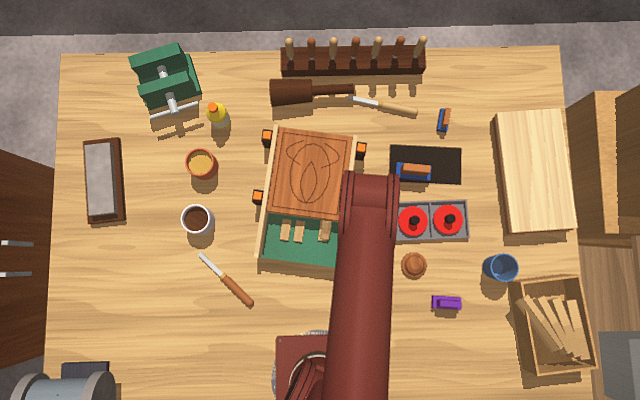

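Both caps are flat, but the scraper has moved on its mat (scene crop (197,355)). I'll measure it.

```bash
python3 - <<'E'
from h import *
im=cv2.imread("pics/t22.png"); crop(im,380,135,470,195,8,"pics/c23.png")
im=cv2.imread("pics/s22.png"); crop(im,190,210,270,265,9,"pics/c24.png")
E
```

```text
(no output)
```

View pics/c23.png

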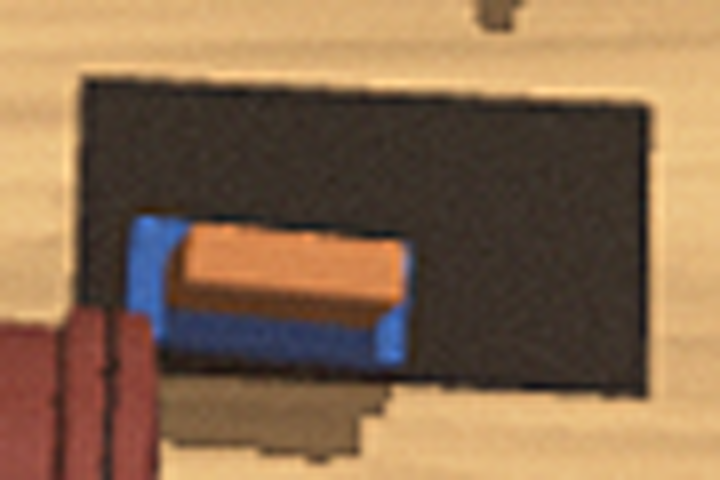

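View pics/c24.png

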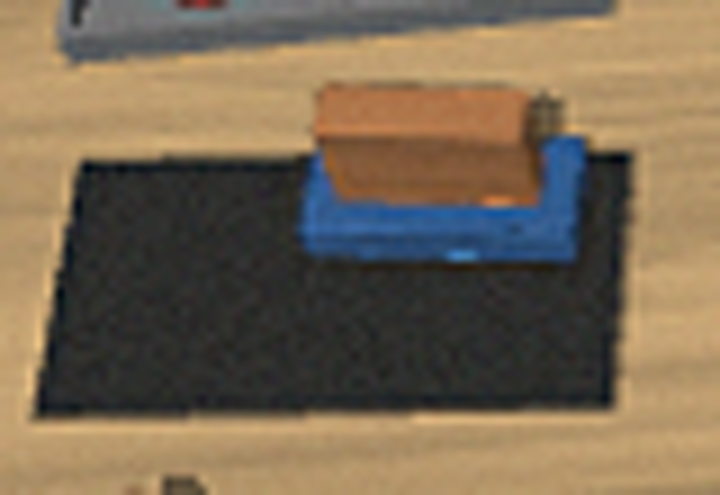

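```bash
python3 - <<'E'
from h import *
m=optics.camera_model("top")
f=lambda L,z:w(m,[(380+x/8,135+y/8) for x,y in L],z)
M=f([(80,80),(648,103),(646,397),(78,370)],0); c=M.mean(0); e=M[0]+M[3]-M[1]-M[2]; a=np.arctan2(-e[0],e[1])
r=f([(186,225),(408,240),(402,302),(185,285)],.076).mean(0)
b=f([(128,212),(403,367)],.026).mean(0)
R=np.array([[np.cos(a),np.sin(a)],[-np.sin(a),np.cos(a)]])
print(c,a,"rib in mat",R@(r-c)[:2],"block",R@(b-c)[:2])
s0=cv2.imread("pics/top0.png"); s1=cv2.imread("pics/t22.png")
E
python3 d.py
```

```text
[ 0.58824109 -0.32523842  0.        ] -0.06610921595444502 rib in mat [-0.02650605  0.03985255] block [-0.0262438   0.04033212]
t37.1 tcp [ 0.438  -0.1324  0.1795] yaw -0.023 tilt [ 0.051 -0.094] F [-0.  -1.2  0.1] g 0.0853 j [ 0.49 -0.06 -0.35  2.02  0.07  1.11  0.09]
```

Scraper centre in the mat frame is about (-26, +40) mm, upright and well within limits, so I leave it. The robot is clear of everything, so I hand in.

```bash
python3 - <<'E'
from h import *
print(robot.job_done())
E
```

```text
the job is handed in; nothing more can be done
None
```

I did every step and handed the job in at about 37 s, but pressing the first tab broke the 120 N wrist-force limit, which may fail the run. That press (tab1) read about 123 N vertical, roughly 127 N in total. I used finer steps for the other three, which read at most about 28 N.

**What I did:**
- Pressed all four tabs to their end stops.
- Wiped the four chips into the tray in two scraper strokes and set the scraper back on its mat.
- Moved both caps into separate compartments of the cap tray.

**Last checks:**
- **Tabs:** each press ended at about 89 mm (tab1 at 88 mm), which is the end stop. I did not measure the tabs again at the end.
- **Chips:** the panel is clean and all four are in the tray. One lies leaning on another near the panel edge. I judged it under 50 mm from the pictures, without measuring its height.
- **Scraper:** it was knocked aside on the mat after I set it down. It still stands upright and free, with its centre about 26 mm and 40 mm from the mat's centre, so I left it.
- **Caps:** both lie flat, knob up, one per compartment.
- **Other tools:** the pictures show the bystanders where they were. The gripper was clear of everything.
- **Tool tilt:** it drifted to about 0.1 rad over the run, with no visible effect on the placements.

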